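# Locate a mould plate on the tart-press bed

## Robot

A 6-joint arm with a two-finger parallel gripper is mounted at the origin on a cart in front of the work surface, level with it; the furniture and walls round the work are solid. World frame = base frame: x ahead of the robot, y to its left, z up, the work surface at z = 0. Lengths are in m, angles in rad, forces in N, time in s.
With the tool pointing down it reaches from about 0.375 to 0.975 m from the base axis. Payload 3.8 kg.
Tool frame: the origin (TCP) lies at the very end of the fingers, on their centre line; the grasp point (between the pads) lies 19 mm behind it; z points along the fingers, y is the line along which they close (so a half turn about z gives the same grasp; the last joint's range is limited). The gripper opens to 85 mm and grips with 20 to 120 N. Pads are 22 mm wide; open, the fingers measure 114 mm over their backs; the gripper's body (76 mm by 85 mm) begins 54 mm behind the grasp point. The pads swing forward as they close: fully open they stand 13 mm farther back than shut.
Start: joints at [-1.372, 0.264, 1.604, -0, 1.274, -0.037], TCP at [0.158, -0.656, 0.201] pointing down, gripper open.
Joint ranges: [-2.63, 2.63], [-0.94, 2.18], [0.31, 2.57], [-1.31, 4.45], [0, 2.66], [-2.55, 2.55]. Speed limits (rad/s): [2.57, 2.57, 3.14, 3.14, 3.14, 3.14].

## Interface

Orientations are given as a rotation vector (axis times angle).
In Python, from workcell import read_state, read_camera, calibration, finish_job gives the robot as it stands.
- The arm moves only by the tool step_arm, never from a script. Its argument "commands" is a list of rows, each an object of numbers: "fingers": the gripper's target within -1 to 1 (shut at 1, half-way at 0, fully open at -1); "dx", "dy", "dz": the shift along the tool's x, y, z in m; "roll": the turn about the tool's z in degrees. In form: [{"fingers": .., "dx": .., "dy": .., "dz": .., "roll": ..}, ...]. A call has 1 to 8 rows; each row is the pose to reach, as a shift and turn from the pose commanded when the call began, along the tool's axes at that moment; what a row does not reach only later rows make up. A row lasts 1/8 s, in which the tool goes at most 62.5 mm and 10.7 degrees, less where a joint would pass 70% of its speed; a pose out of reach is approached as far as the arm can. A call with a gripper value outside its range is refused whole. The fingers move at their own pace and stop on an object; "squeeze" is the grip in N (left out, the last holds). Time passes only in rows, so rows that repeat a pose let the fingers close. It gives the time, the measured TCP pose, the force, the opening and the grip force at its end, in the units of the state.
- read_state(): the state, without advancing time (a new reading comes with each control period).
- read_camera(name): name is "side" or "top"; returns (picture, depth): 480x640x3 uint8, blue, green, red; 480x640 float32, m along the optical axis (not along the pixel's ray), 0 where there is no reading.
- calibration(name): a dict with "intrinsics" (3x3 intrinsics, pixels), "world_to_cam" (4x4, takes a point from world to camera coordinates). Camera axes: x right, y up, looking along -z (the intrinsics and any distortion apply to the point x, -y, -z); pixel columns grow to the right and rows downward; lengths in m; the calibration is good to about 2 mm. A picture is of the moment at which its call begins. calibration takes no time and is no camera call.
- finish_job(): hands the job in; it is judged then, once.
The state is a dict: "time": time; "q": joint angles; "joint_vel": joint speeds; "joint_torque": joint torques, N m; "tool_pos": TCP position; "tcp_rot": TCP orientation; "wrist_force": force on the tool from outside, world axes, zero at the start; "torque": the same for the moment, N m; "width": opening from 0.0 (shut) to 1.0 (fully open); "grip_force": force on a finger pad.
Only numpy, scipy, OpenCV 4.12 (cv2) and the standard library are available. Lean on these libraries where they do the work, as an engineer would, in place of code of your own. Each camera call takes 0.05 s, during which the arm holds its last target. There are 200 camera calls.

## Task

Lift the tartlet mould plate by its knob and set it gently on the grey press bed with a long side facing the two pins, clear of the pins and the end stop. Push it home against both pins first, still clear of the stop; then, keeping it on the pins, slide it along until it meets the end stop, so that all three orange feeler tips are pushed home. Press gently, leave the plate lying flat against all three, let go, and do not disturb the other things on the counter.

Things in the scene. Friction and masses are not known exactly. Their poses are not given: they have to be found in the camera images.
- mould_plate: loose aluminium plate with four round tartlet moulds and a black upright lifting knob in the middle; 120 (x) x 150 (y) x 12 mm thick, 0.4 to 0.8 kg; origin at the centre of its underside, z up, y along its long side; alike either way round
- knob (a point): grip point on the knob, on its axis 42 mm above the plate's underside; the knob is a plain upright cylinder of 24 mm diameter from the plate's top (12 mm) to 64 mm above the underside, with a 32 mm collar round its foot up to 15 mm; gripped, it holds the plate against turning
- bed: fixed grey press bed, 200 (x) x 270 (y) x 14 mm high; origin at the centre of its underside, x towards the pins (away from the robot), y towards the end stop, z up. The plate goes on its flat top, long side along the bed's y. With the locators at mid setting the seated plate's centre is at about (0.005, 0.008) m here; true place some mm off, yaw up to 0.1 rad off
- pin_right: slotted foot plate, let in flush in the bed (origin on the bed's top, axes as the bed's), of the right-hand steel pin: 14 mm diameter, 20 mm high. The pin is clamped in its slot up to 4 mm before or behind this origin along the bed's x; that setting is not reported: find it by touch. It bends if pressed with more than about 25 N
- pin_left: the same for the left-hand pin, 85 mm to the left of the right-hand one; its hidden setting is its own
- end_stop: the same for the end stop: a like pin at the bed's +y side, in a slot along the bed's y, hidden setting up to 6 mm either way; its x axis points along the bed's +y. It too bends at more than about 25 N
- pin_right_feeler (a joint): orange tip, 5 mm thick, that stands 4 mm out of the right-hand pin towards the plate, 8 mm above the bed, on a very soft spring (0.15 N): 0 when free, 0.004 m when the plate touches the pin
- pin_left_feeler (a joint): the same on the left-hand pin
- end_stop_feeler (a joint): the same on the end stop
- timer: cream wind-up kitchen timer, 64 mm wide, 56 mm high, standing left of the bed; origin at its underside; leave alone
- peanut_jar: jar with a dark lid, 64 mm wide, 99 mm high, behind the place where the plate lies at first; leave alone
- oil: tall clear bottle of oil with a dark red cap, 62 mm wide, 264 mm high, beside the jar with the dark lid; leave alone
- jam: jar of red jam with a red lid, 65 mm wide, 97 mm high, left of the bed; leave alone
- card: price card standing in a slotted log slice, 27 x 50 x 84 mm, left of the bed; leave alone

How it is judged:
On the way:
1. the plate lies flat on the bed, its long side home against both pins (both pin feelers in by more than 2.5 mm) while it is still clear of the end stop (value of joint each of pin_right_feeler, pin_left_feeler above 0.0025 m and value of joint end_stop_feeler below 0.001 m and z of mould_plate in the frame of bed below 0.018 m), for 0.2 s.
At the end, for the whole second after the job is handed in: The plate lies flat and still on the bed (tilt under 0.04 rad), long side along the bed's y, with both pin feelers and the end-stop feeler pushed in by more than 2.5 mm of 4, that is within 1.5 mm of all three locators (value of joint each of pin_right_feeler, pin_left_feeler, end_stop_feeler above 0.0025 m and z of mould_plate in the frame of bed between 0.01 and 0.018 m and angle between mould_plate's own z axis and vertical below 0.04 rad and angle between the y axis of mould_plate and the y axis of bed, either way round below 0.2 rad and linear speed of mould_plate below 0.01 m/s); the robot touches nothing.
It fails at once if a pin or the end stop is pressed with more than 25 N (contact force between mould_plate and pin_right above 25 N or contact force between mould_plate and pin_left above 25 N or contact force between mould_plate and end_stop above 25 N).
It fails at once if the plate is dropped or jammed down on the bed (more than 45 N) (contact force between mould_plate and bed above 45 N).
It fails at once if a bystander is moved by more than 15 mm (distance of any of timer, jam, card, peanut_jar, oil from where it was at the start of the episode above 0.015 m).
It also fails if it takes over 64 s, if anything falls off the work surface, if the arm or the gripper's body presses on something with over 40 N, if the wrist force passes 120 N, or if a joint passes its speed limit or range.

## Working session

There is one attempt and no reset: what is moved stays moved. The work goes in short steps, Python scripts to look and compute and a tool call to move; the robot and the scene stay as the last step left them, time stands still between calls to the robot, and variables do not carry over. Pictures are saved under pics/ and viewed, at most 11 in all, crops included, and the job is handed in when it is done.

Besides the shell and the picture viewer there is one more tool, called after "Emit:" as name([rows], argument=value, ...), one row to a line, values as JSON. step_arm: Moves the arm, as the interface text tells. Its arguments: {"type":"object","properties":{"commands":{"type":"array","items":{"type":"object","properties":{"fingers":{"type":"number"},"dx":{"type":"number"},"dy":{"type":"number"},"dz":{"type":"number"},"roll":{"type":"number"}}}},"squeeze":{"type":"number"}},"required":["commands"]}

```bash
mkdir -p pics; ls
python3 - <<'E'
from workcell import *
import cv2,numpy as np
s=read_state();print({k:np.round(v,3) for k,v in s.items()})
for n in("top","side"):
    im,d=read_camera(n);c=calibration(n);print(n,c["intrinsics"],np.round(c["world_to_cam"],4),c.keys())
    cv2.imwrite(f"pics/{n}0.png",im);np.save(f"pics/{n}0.npy",d)
E
```

```text
pics
{'time': np.float64(0.0), 'q': array([-1.372,  0.265,  1.605, -0.   ,  1.274, -0.037]), 'joint_vel': array([ 0.002, -0.   ,  0.   ,  0.002,  0.001,  0.002]), 'joint_torque': array([-0.0000e+00, -5.1511e+01, -3.6732e+01, -0.0000e+00,  1.3000e-02,
       -0.0000e+00]), 'tool_pos': array([ 0.158, -0.656,  0.2  ]), 'tcp_rot': array([-3.118, -0.369,  0.   ]), 'wrist_force': array([ 0.91 ,  0.121, -0.651]), 'torque': array([-0.024,  0.028,  0.052]), 'grip_force': np.float64(0.0), 'width': np.float64(1.002)}
top [[573.61608452   0.         321.29672347]
 [  0.         573.61608452 242.4396174 ]
 [  0.           0.           1.        ]] [[-8.3000e-03 -1.0000e+00 -2.5000e-03 -3.9900e-02]
 [ 9.8980e-01 -8.6000e-03  1.4240e-01 -5.4550e-01]
 [-1.4240e-01 -1.2000e-03  9.8980e-01 -1.2243e+00]
 [ 0.0000e+00  0.0000e+00  0.0000e+00  1.0000e+00]] dict_keys(['intrinsics', 'world_to_cam'])
side [[434.61449724   0.         312.85928996]
 [  0.         434.61449724 238.32360086]
 [  0.           0.           1.        ]] [[ 0.9931 -0.1167  0.0121 -0.5687]
 [ 0.0533  0.541   0.8393 -0.0561]
 [-0.1045 -0.8329  0.5435 -1.1349]
 [ 0.      0.      0.      1.    ]] dict_keys(['intrinsics', 'world_to_cam'])
```

View pics/top0.png

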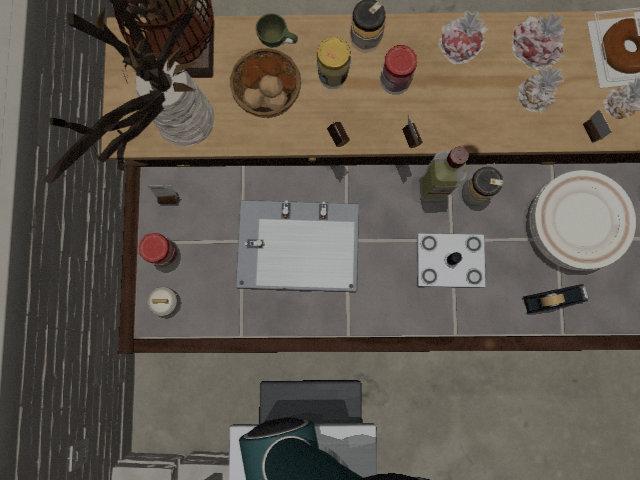

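View pics/side0.png

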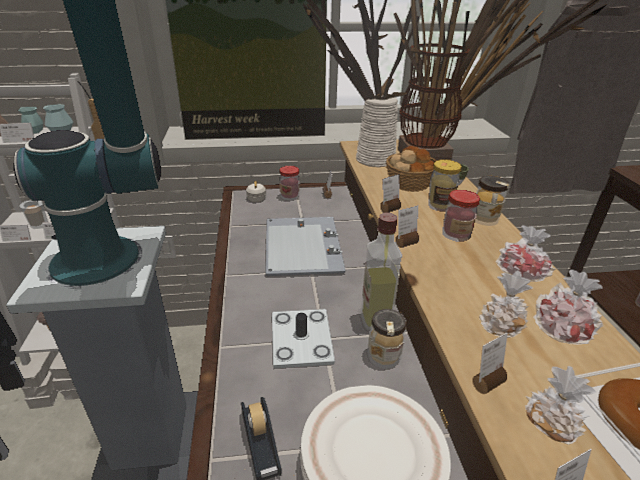

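The top view shows the plate at about (451,260), its knob at (454,258), the bed at (238–358, 201–291), the pins at (286,210) and (324,210), and the end stop at (255,243). The oil at (445,175) and the jar at (483,185) stand behind the plate. The side view agrees, with the knob at (301,325).

```bash
cat > h.py <<'E'
import numpy as np,cv2
from workcell import *
def ray(n,uv,z):
    c=calibration(n);K,T=c["intrinsics"],c["world_to_cam"];R,t=T[:3,:3],T[:3,3]
    uv=np.atleast_2d(np.asarray(uv,float))
    d=np.c_[(uv[:,0]-K[0,2])/K[0,0],-(uv[:,1]-K[1,2])/K[1,1],-np.ones(len(uv))]@R
    o=-R.T@t
    return o+d*((z-o[2])/d[:,2])[:,None]
def proj(n,P):
    c=calibration(n);K,T=c["intrinsics"],c["world_to_cam"]
    p=np.atleast_2d(P)@T[:3,:3].T+T[:3,3]
    return np.c_[K[0,0]*p[:,0]/-p[:,2]+K[0,2],K[1,1]*-p[:,1]/-p[:,2]+K[1,2]]
def depthz(n,d,uv):
    c=calibration(n);K,T=c["intrinsics"],c["world_to_cam"];u,v=uv;D=d[int(v),int(u)]
    p=np.array([(u-K[0,2])/K[0,0]*D,-(v-K[1,2])/K[1,1]*D,-D]);return T[:3,:3].T@(p-T[:3,3])
E
python3 - <<'E'
from h import *
im=cv2.imread("pics/top0.png");d=np.load("pics/top0.npy")
sd=np.load("pics/side0.npy")
a=cv2.resize(im[190:300,228:368],None,fx=5.7,fy=5.4,interpolation=cv2.INTER_CUBIC)
cv2.imwrite("pics/c1.png",a)
for uv in [(440,260),(454,258),(300,255),(245,215),(286,210),(483,185)]: print(uv,im[uv[1],uv[0]],np.round(depthz("top",d,uv),4))
for uv in [(300,318),(320,335),(300,245)]: print(uv,np.round(depthz("side",sd,uv),4))
# plate contour
roi=np.zeros(im.shape[:2],np.uint8);roi[228:295,410:492]=1
m=((im.min(2)>140)&(roi>0)).astype(np.uint8)
m=cv2.morphologyEx(m,cv2.MORPH_CLOSE,np.ones((9,9)))
c=max(cv2.findContours(m,0,1)[0],key=cv2.contourArea)
P=ray("top",c[:,0,:],0.012)[:,:2].astype(np.float32)
print("plate",cv2.minAreaRect(P*1000))
sm=cv2.imread("pics/side0.png")
roi=np.zeros(sm.shape[:2],np.uint8);roi[300:372,262:340]=1
m=((sm.min(2)>130)&(roi>0)).astype(np.uint8)
m=cv2.morphologyEx(m,cv2.MORPH_CLOSE,np.ones((15,15)))
c=max(cv2.findContours(m,0,1)[0],key=cv2.contourArea)
print("side plate",cv2.minAreaRect(ray("side",c[:,0,:],0.012)[:,:2].astype(np.float32)*1000))
# knob
k=((im.max(2)<60)).astype(np.uint8);k[:245]=0;k[275:]=0;k[:,:440]=0;k[:,470:]=0
print("knob px",np.argwhere(k).min(0),np.argwhere(k).max(0))
# bed
roi=np.zeros(im.shape[:2],np.uint8);roi[195:297,232:364]=1
hsv=cv2.cvtColor(im,cv2.COLOR_BGR2HSV)
m=((im.min(2)>105)&(roi>0)).astype(np.uint8)
m=cv2.morphologyEx(m,cv2.MORPH_CLOSE,np.ones((9,9)))
m=cv2.morphologyEx(m,cv2.MORPH_OPEN,np.ones((9,9)))
c=max(cv2.findContours(m,0,1)[0],key=cv2.contourArea)
P=ray("top",c[:,0,:],0.014)[:,:2].astype(np.float32)
print("bed",cv2.minAreaRect(P*1000),c[:,0].min(0),c[:,0].max(0))
E
```

```text
(440, 260) [174 171 171] [ 0.5069 -0.3098  0.0128]
(454, 258) [43 41 44] [ 0.5051 -0.3292  0.065 ]
(300, 255) [170 170 167] [0.5209 0.0035 0.0125]
(245, 215) [129 125 124] [0.6131 0.1277 0.0128]
(286, 210) [157 158 157] [0.6194 0.0335 0.0346]
(483, 185) [52 55 57] [ 0.6571 -0.3896  0.0981]
(300, 318) [ 0.5058 -0.3425  0.0663]
(320, 335) [ 0.5472 -0.3421  0.0143]
(300, 245) [ 0.5365 -0.0076  0.0162]
plate ((507.12811279296875, -335.13287353515625), (147.77593994140625, 117.10362243652344), 89.50276947021484)
side plate ((506.05682373046875, -327.3335876464844), (203.11459350585938, 174.5592041015625), 83.88123321533203)
knob px [252 447] [264 461]
bed ((545.5326538085938, 9.99957275390625), (270.54443359375, 199.37429809570312), 87.78048706054688) [237 201] [358 290]
```

View pics/c1.png

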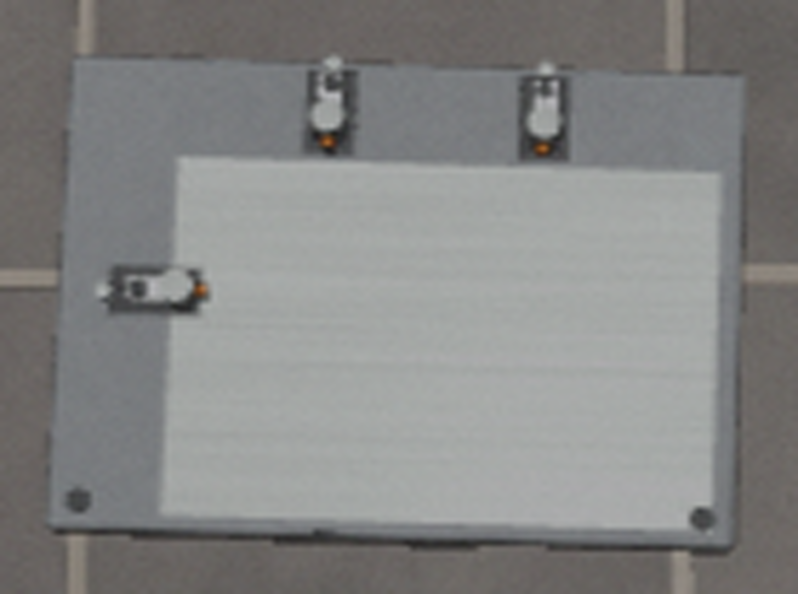

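The crop shows the bed square with a slight yaw. The pin heads are at crop (327,112) and (544,118) with orange tips facing the plate area, and the end stop is at (180,287) with its tip at (202,289).

```bash
cat >> h.py <<'E'
from scipy.spatial.transform import Rotation as Ro
BO=np.array([.5455,.0100]);BY=-.0387
ex=np.array([np.cos(BY),np.sin(BY)]);ey=np.array([-ex[1],ex[0]])
def tobed(p): q=np.asarray(p)[...,:2]-BO; return np.stack([q@ex,q@ey],-1)
def frombed(b): return BO+b[0]*ex+b[1]*ey
def rel(target,yaw=None):
    s=read_state();R=Ro.from_rotvec(s["tcp_rot"]).as_matrix()
    d=R.T@(np.asarray(target)-s["tool_pos"]);y=np.arctan2(R[1,0],R[0,0])
    return np.round(d,4),np.degrees(y),(None if yaw is None else np.degrees(y-yaw))
E
python3 - <<'E'
from h import *
d=np.load("pics/top0.npy");im=cv2.imread("pics/top0.png")
def cloud(n,d,r0,r1,c0,c1):
    c=calibration(n);K,T=c["intrinsics"],c["world_to_cam"]
    v,u=np.mgrid[r0:r1,c0:c1];D=d[r0:r1,c0:c1]
    p=np.stack([(u-K[0,2])/K[0,0]*D,-(v-K[1,2])/K[1,1]*D,-D],-1).reshape(-1,3);return (p-T[:3,3])@T[:3,:3]
p=cloud("top",d,240,280,435,475);k=p[p[:,2]>.055];print("knob top",k.mean(0),k.min(0),k.max(0),len(k))
p=cloud("top",d,228,295,410,492);k=p[(p[:,2]>.007)&(p[:,2]<.02)];print("plate cloud",k.min(0),k.max(0))
sd=np.load("pics/side0.npy");p=cloud("side",sd,300,370,265,340);
k=p[(p[:,2]>.058)&(abs(p[:,1]+.335)<.03)&(abs(p[:,0]-.507)<.03)];print("side knob top",k.mean(0),k.min(0),k.max(0),len(k))
for n,f in(("top",im),("side",cv2.imread("pics/side0.png"))):
    h=cv2.cvtColor(f,cv2.COLOR_BGR2HSV);m=((h[...,0]<22)&(h[...,1]>110)).astype(np.uint8)
    N,_,st,ce=cv2.connectedComponentsWithStats(m)
    for i in range(1,N):
        P=ray(n,ce[i],.022)[0]; b=tobed(P)
        if abs(b[0])<.1 and abs(b[1])<.13: print(n,ce[i],st[i,4],P,"bed",b)
print(rel([.507,-.335,.09],-.0087))
E
```

```text
knob top [ 0.49891706 -0.31793736  0.13143036] [ 0.36522862 -0.34588219  0.05534285] [ 0.51880478 -0.04613178  1.28942866] 107
plate cloud [ 0.44573109 -0.41221083  0.00700198] [ 0.56916688 -0.25902814  0.01992761]
side knob top [ 0.50736169 -0.33923253  0.06439085] [ 0.49606947 -0.34891551  0.05812374] [ 0.51862709 -0.32584105  0.06833476] 101
top [285.  215.5] 6 [0.60942229 0.03654653 0.022     ] bed [0.06284734 0.02899983]
top [322.83333333 217.16666667] 6 [ 0.60486902 -0.04845947  0.022     ] bed [ 0.06158639 -0.05611869]
top [262.5 243.5] 4 [0.54628363 0.0867327  0.022     ] bed [-0.00218577  0.07670557]
side [300.5 224.5] 4 [0.54699022 0.08944359 0.022     ] bed [-0.00158459  0.07944177]
side [324.66666667 232.33333333] 3 [0.61055277 0.04051047 0.022     ] bed [0.0638236  0.03300454]
side [327.66666667 249.66666667] 3 [ 0.60644341 -0.0455763   0.022     ] bed [ 0.06304804 -0.05317677]
(array([ 0.4147, -0.2298,  0.1102]), np.float64(13.512947178837083), np.float64(14.011420460600897))
```

Emit:
step_arm([
  {"dx": 0.052, "dy": -0.0287, "dz": 0, "roll": 2, "fingers": -1},
  {"dx": 0.104, "dy": -0.0575, "dz": 0, "roll": 4, "fingers": -1},
  {"dx": 0.156, "dy": -0.086, "dz": 0, "roll": 6, "fingers": -1},
  {"dx": 0.208, "dy": -0.115, "dz": 0, "roll": 8, "fingers": -1},
  {"dx": 0.26, "dy": -0.144, "dz": 0, "roll": 10, "fingers": -1},
  {"dx": 0.312, "dy": -0.172, "dz": 0.02, "roll": 12, "fingers": -1},
  {"dx": 0.364, "dy": -0.201, "dz": 0.05, "roll": 14, "fingers": -1},
  {"dx": 0.4147, "dy": -0.2298, "dz": 0.08, "roll": 14, "fingers": -1},
])

```text
time: 1.1
tool_pos: [0.5036, -0.3389, 0.1233]
tcp_rot: [3.141, -0.014, 0.0]
wrist_force: [0.5, -0.5, 0.6]
width: 1.002
grip_force: 0.0
```

Run:
```python
from h import *
print(rel([.507,-.3355,.1],-.0087),rel([.507,-.3355,.023],-.0087))
im,d=read_camera("side");cv2.imwrite("pics/s1.png",cv2.resize(im[150:450,150:550],None,fx=2,fy=2))
```

```text
(array([ 0.0033, -0.0034,  0.0233]), np.float64(-0.4996065767743932), np.float64(-0.0011332950105769908)) (array([ 0.0033, -0.0035,  0.1003]), np.float64(-0.4996065767743932), np.float64(-0.0011332950105769908))
```

View pics/s1.png

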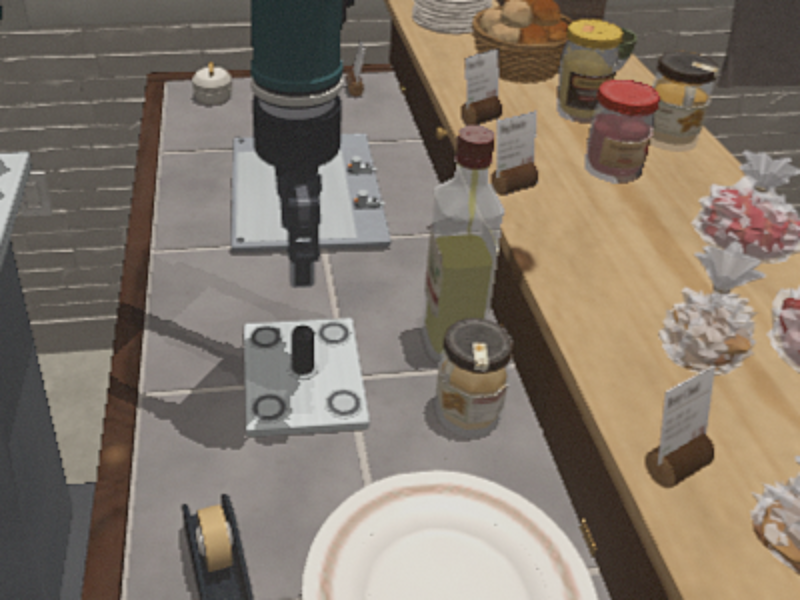

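The side view shows the gripper centred over the knob in x (fingers at (302,230), knob at (303,348)), with the oil and jar well clear. Going down now.

Emit:
step_arm([
  {"dz": 0.03, "fingers": -1},
  {"dz": 0.06, "fingers": -1},
  {"dz": 0.08, "fingers": -1},
  {"dz": 0.0965, "fingers": -1},
  {"dz": 0.0965, "fingers": -1},
  {"dz": 0.0965, "fingers": 1},
  {"dz": 0.0965, "fingers": 1},
  {"dz": 0.0965, "fingers": 1},
], squeeze=50)

```text
invalid input
```

Emit:
step_arm([
  {"dz": 0, "fingers": 1},
  {"dz": 0, "fingers": 1},
  {"dz": 0, "fingers": 1},
  {"dz": 0, "fingers": 1},
])

```text
invalid input
```

Emit:
step_arm([
  {"dx": 0, "dy": 0, "dz": 0.03, "roll": 0, "fingers": -1},
  {"dx": 0, "dy": 0, "dz": 0.06, "roll": 0, "fingers": -1},
  {"dx": 0, "dy": 0, "dz": 0.08, "roll": 0, "fingers": -1},
  {"dx": 0, "dy": 0, "dz": 0.0965, "roll": 0, "fingers": -1},
  {"dx": 0, "dy": 0, "dz": 0.0965, "roll": 0, "fingers": -1},
  {"dx": 0, "dy": 0, "dz": 0.0965, "roll": 0, "fingers": 1},
  {"dx": 0, "dy": 0, "dz": 0.0965, "roll": 0, "fingers": 1},
  {"dx": 0, "dy": 0, "dz": 0.0965, "roll": 0, "fingers": 1},
], squeeze=50)

```text
time: 2.15
tool_pos: [0.5031, -0.3403, 0.0288]
tcp_rot: [-3.141, 0.014, -0.002]
wrist_force: [0.6, 6.2, 3.2]
width: 0.374
grip_force: 2.4
```

Emit:
step_arm([
  {"dx": 0, "dy": 0, "dz": 0, "roll": 0, "fingers": 1},
  {"dx": 0, "dy": 0, "dz": 0, "roll": 0, "fingers": 1},
  {"dx": 0, "dy": 0, "dz": 0, "roll": 0, "fingers": 1},
])

```text
time: 2.52
tool_pos: [0.5029, -0.3397, 0.0289]
tcp_rot: [-3.141, 0.014, -0.001]
wrist_force: [-1.3, 3.5, 5.9]
width: 0.237
grip_force: 48.7
```

Emit:
step_arm([
  {"dx": 0, "dy": 0, "dz": -0.01, "roll": 0, "fingers": 1},
  {"dx": 0, "dy": 0, "dz": -0.03, "roll": 0, "fingers": 1},
  {"dx": 0, "dy": 0, "dz": -0.055, "roll": 0, "fingers": 1},
  {"dx": 0, "dy": 0, "dz": -0.075, "roll": 0, "fingers": 1},
  {"dx": 0, "dy": 0, "dz": -0.08, "roll": 0, "fingers": 1},
  {"dx": 0, "dy": 0, "dz": -0.08, "roll": 0, "fingers": 1},
])

```text
time: 3.28
tool_pos: [0.5025, -0.3404, 0.1079]
tcp_rot: [3.141, -0.014, 0.001]
wrist_force: [-0.1, -0.2, -8.3]
width: 0.236
grip_force: 49.4
```

Emit:
step_arm([
  {"dx": 0.002, "dy": -0.03, "dz": 0, "roll": 0, "fingers": 1},
  {"dx": 0.006, "dy": -0.08, "dz": 0, "roll": 0.5, "fingers": 1},
  {"dx": 0.01, "dy": -0.13, "dz": 0, "roll": 1, "fingers": 1},
  {"dx": 0.014, "dy": -0.18, "dz": 0, "roll": 1.7, "fingers": 1},
  {"dx": 0.018, "dy": -0.23, "dz": 0, "roll": 1.7, "fingers": 1},
  {"dx": 0.021, "dy": -0.28, "dz": 0, "roll": 1.7, "fingers": 1},
  {"dx": 0.022, "dy": -0.32, "dz": 0, "roll": 1.7, "fingers": 1},
  {"dx": 0.022, "dy": -0.334, "dz": 0, "roll": 1.7, "fingers": 1},
])

```text
time: 4.28
tool_pos: [0.526, -0.0042, 0.1063]
tcp_rot: [-3.14, 0.056, 0.004]
wrist_force: [0.2, -0.7, -7.5]
width: 0.235
grip_force: 49.8
```

Emit:
step_arm([
  {"dx": 0, "dy": 0, "dz": 0, "roll": 0, "fingers": 1},
  {"dx": 0, "dy": 0, "dz": 0, "roll": 0, "fingers": 1},
  {"dx": 0, "dy": 0, "dz": 0, "roll": 0, "fingers": 1},
])

```text
time: 4.65
tool_pos: [0.5273, -0.0078, 0.1076]
tcp_rot: [3.141, -0.063, -0.0]
wrist_force: [-0.2, 0.6, -7.1]
width: 0.237
grip_force: 49.8
```

Run:
```python
from h import *
s=read_state();print({k:np.round(v,4) for k,v in s.items() if k not in("q","joint_vel","joint_torque")});print(rel(s["tool_pos"])[1])
im,d=read_camera("side");cv2.imwrite("pics/s2.png",im)
t,d2=read_camera("top");cv2.imwrite("pics/t2.png",t)
o=np.hstack([cv2.resize(im[170:300,230:370],None,fx=2.85,fy=2.85),cv2.resize(t[185:315,230:370],None,fx=2.85,fy=2.85)]);cv2.imwrite("pics/v2.png",o);print(o.shape)
```

```text
{'time': np.float64(4.65), 'tool_pos': array([ 0.5273, -0.0078,  0.1076]), 'tcp_rot': array([ 3.1406e+00, -6.2500e-02, -3.0000e-04]), 'wrist_force': array([-0.1795,  0.5865, -7.1145]), 'torque': array([ 0.0421, -0.0298, -0.0076]), 'grip_force': np.float64(49.8095), 'width': np.float64(0.2368)}
-2.2801717683902654
(370, 798, 3)
```

View pics/v2.png

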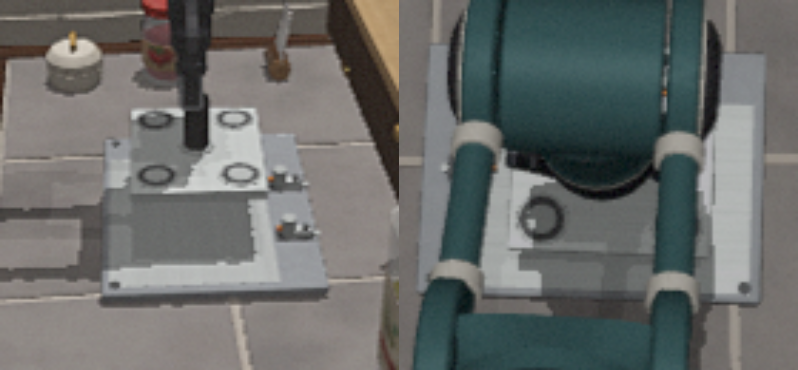

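The composite shows the plate hanging level above the bed, short of the pins, with its corners in the side crop at (130,110), (133,192) and (268,190). In the top view the arm hides most of it.

Run:
```python
from h import *
c=np.array([(130,110),(133,190),(268,188),(251,107)])/2.85+[230,170]
P=ray("side",c,.091);print(np.round(P,4),np.round(tobed(P),4),tobed(P).mean(0))
t=np.array([(508,248)])/2.85+[90,185];t[:,0]=(508-399)/2.85+230
print(ray("top",t,.079),tobed(ray("top",t,.079)))
```

```text
[[ 0.4766  0.0661  0.091 ]
 [ 0.4728 -0.0765  0.091 ]
 [ 0.5895 -0.0848  0.091 ]
 [ 0.5932  0.0609  0.091 ]] [[-0.071   0.0534]
 [-0.0693 -0.0892]
 [ 0.0476 -0.093 ]
 [ 0.0457  0.0527]] [-0.01176582 -0.01903394]
[[0.47706293 0.06820857 0.079     ]] [[-0.07063793  0.05551713]]
```

Emit:
step_arm([
  {"dx": 0, "dy": 0, "dz": 0.015, "roll": 0, "fingers": 1},
  {"dx": 0, "dy": 0, "dz": 0.035, "roll": 0, "fingers": 1},
  {"dx": 0, "dy": 0, "dz": 0.05, "roll": 0, "fingers": 1},
  {"dx": 0, "dy": 0, "dz": 0.058, "roll": 0, "fingers": 1},
  {"dx": 0, "dy": 0, "dz": 0.06, "roll": 0, "fingers": 1},
  {"dx": 0, "dy": 0, "dz": 0.06, "roll": 0, "fingers": 1},
  {"dx": 0, "dy": 0, "dz": 0.061, "roll": 0, "fingers": 1},
  {"dx": 0, "dy": 0, "dz": 0.062, "roll": 0, "fingers": 1},
])

```text
time: 5.75
tool_pos: [0.528, -0.0066, 0.0463]
tcp_rot: [3.141, -0.06, 0.002]
wrist_force: [0.4, 1.2, -7.2]
width: 0.24
grip_force: 49.8
```

Emit:
step_arm([
  {"dx": 0, "dy": 0, "dz": 0.001, "roll": 0, "fingers": 1},
  {"dx": 0, "dy": 0, "dz": 0.001, "roll": 0, "fingers": 1},
  {"dx": 0, "dy": 0, "dz": 0.002, "roll": 0, "fingers": 1},
  {"dx": 0, "dy": 0, "dz": 0.002, "roll": 0, "fingers": 1},
])

```text
time: 6.25
tool_pos: [0.5273, -0.0066, 0.0436]
tcp_rot: [-3.141, 0.06, 0.0]
wrist_force: [0.5, -0.1, -6.8]
width: 0.237
grip_force: 49.8
```

Emit:
step_arm([
  {"dx": 0, "dy": 0, "dz": 0.0005, "roll": 0, "fingers": 1},
  {"dx": 0, "dy": 0, "dz": 0.001, "roll": 0, "fingers": 1},
  {"dx": 0, "dy": 0, "dz": 0.001, "roll": 0, "fingers": 1},
])

```text
time: 6.62
tool_pos: [0.5276, -0.0067, 0.043]
tcp_rot: [3.141, -0.06, 0.001]
wrist_force: [0.0, -0.8, -5.1]
width: 0.236
grip_force: 50.2
```

Emit:
step_arm([
  {"dx": 0, "dy": 0, "dz": 0.0005, "roll": 0, "fingers": 1},
  {"dx": 0, "dy": 0, "dz": 0.001, "roll": 0, "fingers": 1},
  {"dx": 0, "dy": 0, "dz": 0.001, "roll": 0, "fingers": 1},
])

```text
time: 7.0
tool_pos: [0.5276, -0.0067, 0.0429]
tcp_rot: [3.141, -0.06, 0.001]
wrist_force: [-4.7, -1.4, 4.1]
width: 0.236
grip_force: 51.4
```

Emit:
step_arm([
  {"dx": 0, "dy": 0, "dz": -0.0005, "roll": 0, "fingers": 1},
  {"dx": 0.002, "dy": 0, "dz": -0.0005, "roll": 0, "fingers": 1},
  {"dx": 0.004, "dy": 0, "dz": -0.0005, "roll": 0, "fingers": 1},
  {"dx": 0.006, "dy": 0, "dz": -0.0005, "roll": 0, "fingers": 1},
  {"dx": 0.007, "dy": 0, "dz": -0.0005, "roll": 0, "fingers": 1},
  {"dx": 0.008, "dy": 0, "dz": -0.0005, "roll": 0, "fingers": 1},
])

```text
time: 7.75
tool_pos: [0.5347, -0.0066, 0.0429]
tcp_rot: [-3.141, 0.06, 0.003]
wrist_force: [-6.5, -0.2, 6.7]
width: 0.233
grip_force: 51.7
```

Run:
```python
from h import *
s=read_state();print(np.round(s["torque"],3),np.round(s["wrist_force"],2),s["tool_pos"])
im,d=read_camera("side");cv2.imwrite("pics/s3.png",im);t,_=read_camera("top");cv2.imwrite("pics/t3.png",t)
cv2.imwrite("pics/v3.png",cv2.resize(im[200:290,255:360],None,fx=7.4,fy=6.6,interpolation=cv2.INTER_CUBIC))
```

```text
[ 0.023  1.216 -0.01 ] [-6.49 -0.19  6.7 ] [ 0.53470716 -0.00662441  0.0428686 ]
```

View pics/v3.png

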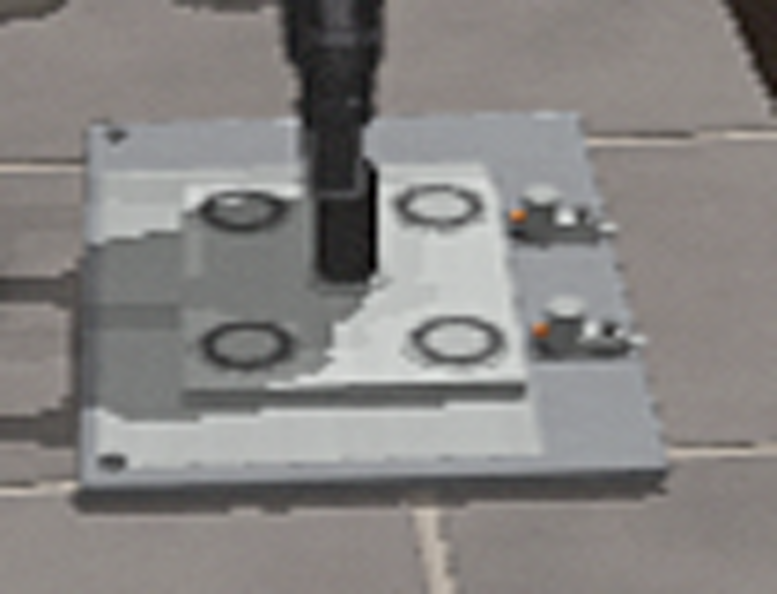

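The side crop shows the plate flat on the bed. Its pin-side edge is about 3 mm short of the left tip at (515,213) and about 5 mm short of the right tip at (540,328). I'll take off some down force to cut friction, then creep forward.

Emit:
step_arm([
  {"dx": 0, "dy": 0, "dz": -0.0007, "roll": 0, "fingers": 1},
  {"dx": 0.001, "dy": 0, "dz": -0.0007, "roll": 0, "fingers": 1},
  {"dx": 0.002, "dy": 0, "dz": -0.0007, "roll": 0, "fingers": 1},
  {"dx": 0.003, "dy": 0, "dz": -0.0007, "roll": 0, "fingers": 1},
  {"dx": 0.003, "dy": 0, "dz": -0.0007, "roll": 0, "fingers": 1},
])

```text
time: 8.48
tool_pos: [0.5385, -0.0069, 0.0429]
tcp_rot: [-3.141, 0.06, 0.0]
wrist_force: [-3.7, 0.9, 1.9]
width: 0.235
grip_force: 51.1
```

```bash
cat > st.py <<'E'
from workcell import read_state
import numpy as np
F=[];T=[]
s=read_state();R=s["tool_pos"]
print("F",np.round(s["wrist_force"],2),"T",np.round(s["torque"],3),"p",np.round(R,4),"t",s["time"],"rot",np.round(s["tcp_rot"],3))
E
python3 st.py
```

```text
F [-3.71  0.85  1.93] T [0.193 0.784 0.027] p [ 0.5385 -0.0069  0.0429] t 8.475 rot [-3.141  0.06   0.   ]
```

Emit:
step_arm([
  {"dx": 0, "dy": 0, "dz": -0.0003, "roll": 0, "fingers": 1},
  {"dx": 0.001, "dy": 0, "dz": -0.0003, "roll": 0, "fingers": 1},
  {"dx": 0.001, "dy": 0, "dz": -0.0003, "roll": 0, "fingers": 1},
])

```text
time: 8.85
tool_pos: [0.5395, -0.007, 0.043]
tcp_rot: [-3.141, 0.06, -0.0]
wrist_force: [-2.2, 0.4, -1.9]
width: 0.237
grip_force: 50.6
```

```bash
python3 st.py
```

```text
F [-2.21  0.42 -1.92] T [0.225 0.521 0.006] p [ 0.5395 -0.007   0.043 ] t 8.85 rot [-3.141  0.06  -0.   ]
```

Emit:
step_arm([
  {"dx": 0.0005, "dy": 0, "dz": 0, "roll": 0, "fingers": 1},
  {"dx": 0.001, "dy": 0, "dz": 0, "roll": 0, "fingers": 1},
  {"dx": 0.001, "dy": 0, "dz": 0, "roll": 0, "fingers": 1},
])

```text
time: 9.22
tool_pos: [0.5405, -0.0071, 0.043]
tcp_rot: [3.141, -0.06, 0.0]
wrist_force: [-1.8, -0.2, -3.5]
width: 0.235
grip_force: 50.4
```

```bash
python3 st.py
```

```text
F [-1.81 -0.15 -3.51] T [0.127 0.325 0.004] p [ 0.5405 -0.0071  0.043 ] t 9.225 rot [ 3.141 -0.06   0.   ]
```

Emit:
step_arm([
  {"dx": 0.0005, "dy": 0, "dz": 0, "roll": 0, "fingers": 1},
  {"dx": 0.001, "dy": 0, "dz": 0, "roll": 0, "fingers": 1},
  {"dx": 0.001, "dy": 0, "dz": 0, "roll": 0, "fingers": 1},
])

```text
time: 9.6
tool_pos: [0.5415, -0.0072, 0.043]
tcp_rot: [3.141, -0.06, 0.0]
wrist_force: [-1.2, -0.1, -4.5]
width: 0.235
grip_force: 50.2
```

```bash
python3 st.py
```

```text
F [-1.25 -0.13 -4.51] T [0.132 0.191 0.094] p [ 0.5415 -0.0072  0.043 ] t 9.6 rot [ 3.141 -0.06   0.   ]
```

Emit:
step_arm([
  {"dx": 0.0005, "dy": 0, "dz": 0, "roll": 0, "fingers": 1},
  {"dx": 0.001, "dy": 0, "dz": 0, "roll": 0, "fingers": 1},
  {"dx": 0.001, "dy": 0, "dz": 0, "roll": 0, "fingers": 1},
])

```text
time: 9.98
tool_pos: [0.5425, -0.0072, 0.043]
tcp_rot: [3.141, -0.06, 0.0]
wrist_force: [-0.6, -0.9, -5.5]
width: 0.239
grip_force: 50.0
```

```bash
python3 st.py
```

```text
F [-0.63 -0.88 -5.52] T [0.024 0.134 0.032] p [ 0.5425 -0.0072  0.043 ] t 9.975 rot [ 3.141 -0.06   0.   ]
```

Emit:
step_arm([
  {"dx": 0.0005, "dy": 0, "dz": 0.0002, "roll": 0, "fingers": 1},
  {"dx": 0.001, "dy": 0, "dz": 0.0002, "roll": 0, "fingers": 1},
  {"dx": 0.001, "dy": 0, "dz": 0.0002, "roll": 0, "fingers": 1},
])

```text
time: 10.35
tool_pos: [0.5432, -0.0072, 0.043]
tcp_rot: [3.141, -0.06, -0.001]
wrist_force: [-2.4, 0.1, -4.8]
width: 0.238
grip_force: 50.3
```

```bash
python3 st.py
```

```text
F [-2.44  0.12 -4.79] T [0.105 0.419 0.031] p [ 0.5432 -0.0072  0.043 ] t 10.35 rot [ 3.141e+00 -6.000e-02 -1.000e-03]
```

Emit:
step_arm([
  {"dx": 0.0005, "dy": 0, "dz": 0, "roll": 0, "fingers": 1},
  {"dx": 0.0005, "dy": 0, "dz": 0, "roll": 0, "fingers": 1},
  {"dx": 0.0005, "dy": 0, "dz": 0, "roll": 0, "fingers": 1},
])

```text
time: 10.72
tool_pos: [0.5433, -0.0072, 0.043]
tcp_rot: [3.141, -0.06, -0.002]
wrist_force: [-5.5, -0.2, -1.6]
width: 0.24
grip_force: 50.6
```

```bash
python3 st.py
```

```text
F [-5.48 -0.23 -1.63] T [ 0.028  0.901 -0.023] p [ 0.5433 -0.0072  0.043 ] t 10.725 rot [ 3.141e+00 -6.000e-02 -2.000e-03]
```

Emit:
step_arm([
  {"dx": 0.0005, "dy": 0, "dz": 0, "roll": 0, "fingers": 1},
  {"dx": 0.0005, "dy": 0, "dz": 0, "roll": 0, "fingers": 1},
  {"dx": 0.0005, "dy": 0, "dz": 0, "roll": 0, "fingers": 1},
])

```text
time: 11.1
tool_pos: [0.5433, -0.0074, 0.043]
tcp_rot: [3.141, -0.06, -0.003]
wrist_force: [-6.2, -0.5, -0.1]
width: 0.237
grip_force: 50.8
```

```bash
python3 st.py
python3 - <<'E'
from h import *
im,_=read_camera("side");cv2.imwrite("pics/s4.png",im)
cv2.imwrite("pics/v4.png",cv2.resize(im[205:270,310:350],None,fx=12,fy=9,interpolation=cv2.INTER_CUBIC))
h=cv2.cvtColor(im,cv2.COLOR_BGR2HSV);m=((h[...,0]<22)&(h[...,1]>110))[205:270,290:350];print(np.argwhere(m)+[205,290])
E
```

```text
F [-6.24 -0.5  -0.1 ] T [-0.042  1.067  0.078] p [ 0.5433 -0.0074  0.043 ] t 11.1 rot [ 3.141e+00 -6.000e-02 -3.000e-03]
[]
```

View pics/v4.png

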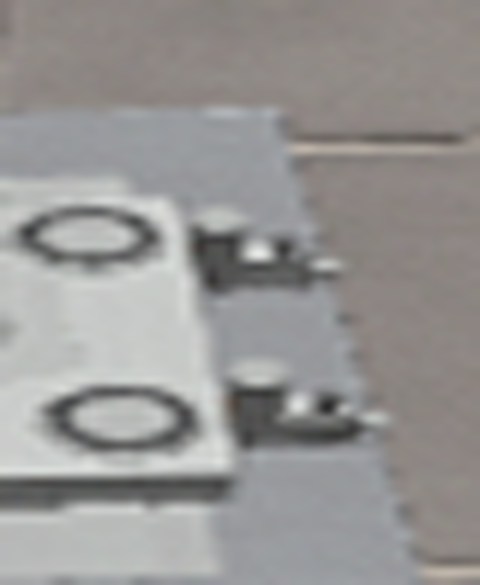

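The crop shows both feelers hidden, with the plate tight at the left pin (195,240) and perhaps a small gap at the right pin (230,410). I'll test with a small roll.

Emit:
step_arm([
  {"dx": 0, "dy": 0, "dz": -0.0003, "roll": -0.5, "fingers": 1},
  {"dx": 0, "dy": 0, "dz": -0.0003, "roll": -1, "fingers": 1},
  {"dx": 0, "dy": 0, "dz": -0.0003, "roll": -1, "fingers": 1},
])

```text
time: 11.52
tool_pos: [0.5437, -0.0078, 0.043]
tcp_rot: [3.141, -0.032, -0.002]
wrist_force: [-3.9, -2.5, -1.5]
width: 0.235
grip_force: 50.4
```

```bash
python3 st.py
```

```text
F [-3.94 -2.46 -1.48] T [-0.359  0.875 -0.   ] p [ 0.5437 -0.0078  0.043 ] t 11.525 rot [ 3.141e+00 -3.200e-02 -2.000e-03]
```

Emit:
step_arm([
  {"dx": 0, "dy": 0, "dz": 0, "roll": -0.5, "fingers": 1},
  {"dx": 0, "dy": 0, "dz": 0, "roll": -1, "fingers": 1},
  {"dx": 0, "dy": 0, "dz": 0, "roll": -1, "fingers": 1},
])

```text
time: 11.9
tool_pos: [0.5437, -0.0079, 0.043]
tcp_rot: [3.141, -0.006, -0.002]
wrist_force: [-4.6, -3.6, -2.5]
width: 0.233
grip_force: 50.4
```

```bash
python3 st.py
```

```text
F [-4.59 -3.58 -2.51] T [-0.43   0.882 -0.153] p [ 0.5437 -0.0079  0.043 ] t 11.9 rot [ 3.141e+00 -6.000e-03 -2.000e-03]
```

Emit:
step_arm([
  {"dx": 0, "dy": 0, "dz": 0, "roll": 0.6, "fingers": 1},
  {"dx": 0.0005, "dy": 0, "dz": 0, "roll": 0.6, "fingers": 1},
  {"dx": 0.0005, "dy": 0, "dz": 0, "roll": 0.6, "fingers": 1},
])

```text
time: 12.28
tool_pos: [0.5437, -0.0078, 0.043]
tcp_rot: [3.141, -0.022, -0.004]
wrist_force: [-6.2, -2.0, -1.1]
width: 0.239
grip_force: 50.6
```

```bash
python3 st.py
```

```text
F [-6.21 -1.97 -1.14] T [-0.414  1.092 -0.192] p [ 0.5437 -0.0078  0.043 ] t 12.275 rot [ 3.141 -0.022 -0.004]
```

Emit:
step_arm([
  {"dx": 0, "dy": 0, "dz": 0, "roll": 0.4, "fingers": 1},
  {"dx": 0, "dy": 0, "dz": 0, "roll": 0.4, "fingers": 1},
  {"dx": 0.0003, "dy": 0, "dz": 0, "roll": 0.4, "fingers": 1},
])

```text
time: 12.65
tool_pos: [0.5437, -0.0078, 0.043]
tcp_rot: [3.141, -0.033, -0.005]
wrist_force: [-6.7, -3.2, 0.5]
width: 0.241
grip_force: 50.7
```

```bash
python3 st.py
```

```text
F [-6.73 -3.18  0.48] T [-0.361  1.26  -0.056] p [ 0.5437 -0.0078  0.043 ] t 12.65 rot [ 3.141 -0.033 -0.005]
```

Emit:
step_arm([
  {"dx": 0.0004, "dy": 0, "dz": -0.0002, "roll": 0.2, "fingers": 1},
  {"dx": 0.0004, "dy": 0, "dz": -0.0002, "roll": 0.2, "fingers": 1},
  {"dx": 0.0004, "dy": 0, "dz": -0.0002, "roll": 0.2, "fingers": 1},
])

```text
time: 13.02
tool_pos: [0.5438, -0.0078, 0.0431]
tcp_rot: [3.141, -0.038, -0.006]
wrist_force: [-6.4, -3.1, -0.3]
width: 0.235
grip_force: 50.7
```

```bash
python3 st.py;python3 - <<'E'
from h import *
im,_=read_camera("side");cv2.imwrite("pics/s5.png",im)
cv2.imwrite("pics/v5.png",cv2.resize(im[205:270,270:350],None,fx=9,fy=9,interpolation=cv2.INTER_CUBIC))
E
```

```text
F [-6.42 -3.05 -0.3 ] T [-0.412  1.332 -0.046] p [ 0.5438 -0.0078  0.0431] t 13.025 rot [ 3.141 -0.038 -0.006]
```

View pics/v5.png

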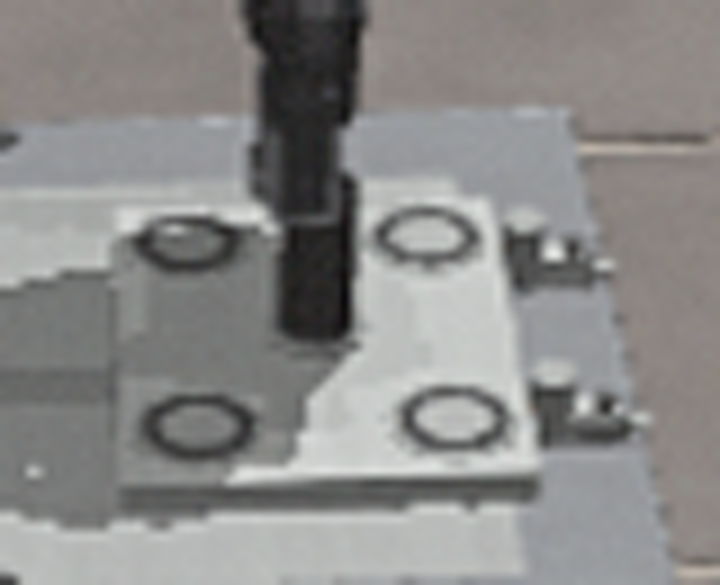

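Both feelers are hidden and the plate edge lies tight on both pins, at (505,245) and (530,415). The end stop is still far off. Sliding along +y now, which is tool −y.

Emit:
step_arm([
  {"dx": 0, "dy": -0.002, "dz": 0, "roll": 0, "fingers": 1},
  {"dx": 0, "dy": -0.004, "dz": 0, "roll": 0, "fingers": 1},
  {"dx": 0, "dy": -0.006, "dz": 0, "roll": 0, "fingers": 1},
  {"dx": 0, "dy": -0.007, "dz": 0, "roll": 0, "fingers": 1},
  {"dx": 0, "dy": -0.008, "dz": 0, "roll": 0, "fingers": 1},
  {"dx": 0, "dy": -0.008, "dz": 0, "roll": 0, "fingers": 1},
])

```text
time: 13.82
tool_pos: [0.544, -0.0008, 0.0432]
tcp_rot: [3.139, -0.038, -0.005]
wrist_force: [-7.6, -5.3, 0.1]
width: 0.235
grip_force: 50.7
```

```bash
python3 st.py
```

```text
F [-7.56 -5.28  0.12] T [-0.919  1.318 -0.059] p [ 0.544  -0.0008  0.0432] t 13.825 rot [ 3.139 -0.038 -0.005]
```

Emit:
step_arm([
  {"dx": 0, "dy": -0.002, "dz": -0.0002, "roll": 0, "fingers": 1},
  {"dx": 0, "dy": -0.004, "dz": -0.0002, "roll": 0, "fingers": 1},
  {"dx": 0, "dy": -0.006, "dz": -0.0002, "roll": 0, "fingers": 1},
  {"dx": 0, "dy": -0.007, "dz": -0.0002, "roll": 0, "fingers": 1},
  {"dx": 0, "dy": -0.008, "dz": -0.0002, "roll": 0, "fingers": 1},
  {"dx": 0, "dy": -0.008, "dz": -0.0002, "roll": 0, "fingers": 1},
])

```text
time: 14.58
tool_pos: [0.5443, 0.0074, 0.0433]
tcp_rot: [3.139, -0.038, -0.005]
wrist_force: [-6.7, -5.8, -0.9]
width: 0.239
grip_force: 50.6
```

```bash
python3 st.py
python3 - <<'E'
from h import *
im,_=read_camera("side");cv2.imwrite("pics/s6.png",im)
t,_=read_camera("top");cv2.imwrite("pics/t6.png",t)
o=np.hstack([cv2.resize(im[205:270,270:340],None,fx=5.7,fy=5.7,interpolation=2),cv2.resize(t[195:260,235:305],None,fx=5.7,fy=5.7,interpolation=2)]);cv2.imwrite("pics/v6.png",o)
E
```

```text
F [-6.73 -5.79 -0.9 ] T [-0.826  1.216 -0.129] p [0.5443 0.0074 0.0433] t 14.575 rot [ 3.139 -0.038 -0.005]
```

View pics/v6.png

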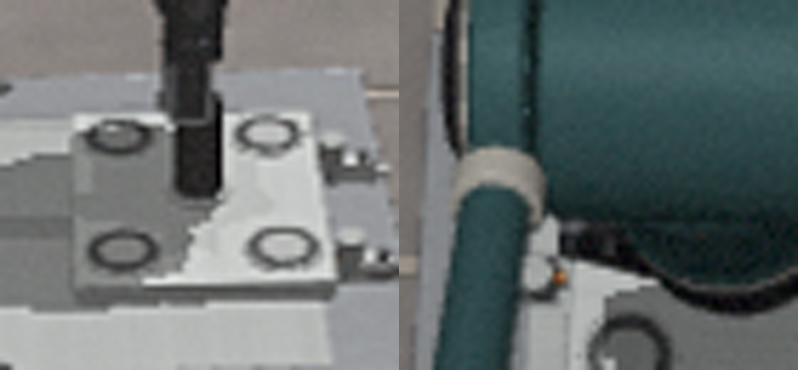

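The side view shows the plate still on both pins. In the top view the orange stop tip is at (560,277), with the plate edge about 3 mm short of it.

Emit:
step_arm([
  {"dx": 0, "dy": -0.0015, "dz": 0, "roll": 0, "fingers": 1},
  {"dx": 0, "dy": -0.003, "dz": 0, "roll": 0, "fingers": 1},
  {"dx": 0, "dy": -0.004, "dz": 0, "roll": 0, "fingers": 1},
  {"dx": 0, "dy": -0.004, "dz": 0, "roll": 0, "fingers": 1},
])

```text
time: 15.18
tool_pos: [0.5445, 0.0114, 0.0433]
tcp_rot: [3.139, -0.038, -0.005]
wrist_force: [-6.4, -5.0, -1.0]
width: 0.245
grip_force: 50.6
```

```bash
python3 st.py
```

```text
F [-6.41 -5.02 -1.01] T [-0.857  1.16  -0.167] p [0.5445 0.0114 0.0433] t 15.175 rot [ 3.139 -0.038 -0.005]
```

Emit:
step_arm([
  {"dx": 0, "dy": -0.0005, "dz": 0, "roll": 0, "fingers": 1},
  {"dx": 0, "dy": -0.001, "dz": 0, "roll": 0, "fingers": 1},
  {"dx": 0, "dy": -0.001, "dz": 0, "roll": 0, "fingers": 1},
])

```text
time: 15.55
tool_pos: [0.5445, 0.0123, 0.0433]
tcp_rot: [3.139, -0.038, -0.005]
wrist_force: [-6.6, -6.0, -0.8]
width: 0.235
grip_force: 50.6
```

```bash
python3 st.py
```

```text
F [-6.59 -6.01 -0.81] T [-0.873  1.222 -0.149] p [0.5445 0.0123 0.0433] t 15.55 rot [ 3.139 -0.038 -0.005]
```

Emit:
step_arm([
  {"dx": 0, "dy": -0.0005, "dz": 0, "roll": 0, "fingers": 1},
  {"dx": 0, "dy": -0.001, "dz": 0, "roll": 0, "fingers": 1},
  {"dx": 0, "dy": -0.001, "dz": 0, "roll": 0, "fingers": 1},
])

```text
time: 15.92
tool_pos: [0.5446, 0.0134, 0.0433]
tcp_rot: [3.139, -0.038, -0.005]
wrist_force: [-6.8, -5.5, -2.6]
width: 0.239
grip_force: 50.6
```

```bash
python3 st.py
```

```text
F [-6.83 -5.49 -2.59] T [-0.856  1.164 -0.17 ] p [0.5446 0.0134 0.0433] t 15.925 rot [ 3.139 -0.038 -0.005]
```

Emit:
step_arm([
  {"dx": 0, "dy": -0.0005, "dz": 0, "roll": 0, "fingers": 1},
  {"dx": 0, "dy": -0.001, "dz": 0, "roll": 0, "fingers": 1},
  {"dx": 0, "dy": -0.001, "dz": 0, "roll": 0, "fingers": 1},
])

```text
time: 16.3
tool_pos: [0.5446, 0.0135, 0.0434]
tcp_rot: [3.138, -0.037, -0.005]
wrist_force: [-7.6, -8.3, -0.5]
width: 0.237
grip_force: 50.7
```

```bash
python3 st.py
```

```text
F [-7.6  -8.29 -0.54] T [-1.335  1.243 -0.087] p [0.5446 0.0135 0.0434] t 16.3 rot [ 3.138 -0.037 -0.005]
```

Emit:
step_arm([
  {"dx": 0.0003, "dy": -0.0007, "dz": 0, "roll": 0, "fingers": 1},
  {"dx": 0.0003, "dy": -0.0007, "dz": 0, "roll": 0, "fingers": 1},
  {"dx": 0.0003, "dy": -0.0007, "dz": 0, "roll": 0, "fingers": 1},
])

```text
time: 16.68
tool_pos: [0.5446, 0.0136, 0.0435]
tcp_rot: [3.137, -0.037, -0.006]
wrist_force: [-8.2, -10.0, 1.2]
width: 0.235
grip_force: 50.8
```

```bash
python3 st.py
python3 - <<'E'
from h import *
im,_=read_camera("side");cv2.imwrite("pics/s7.png",im)
t,_=read_camera("top");cv2.imwrite("pics/t7.png",t)
o=np.hstack([cv2.resize(im[205:270,270:340],None,fx=5.7,fy=5.7,interpolation=2),cv2.resize(t[195:260,235:305],None,fx=5.7,fy=5.7,interpolation=2)]);cv2.imwrite("pics/v7.png",o)
E
```

```text
F [-8.17 -9.95  1.19] T [-1.719  1.361 -0.151] p [0.5446 0.0136 0.0435] t 16.675 rot [ 3.137 -0.037 -0.006]
```

View pics/v7.png

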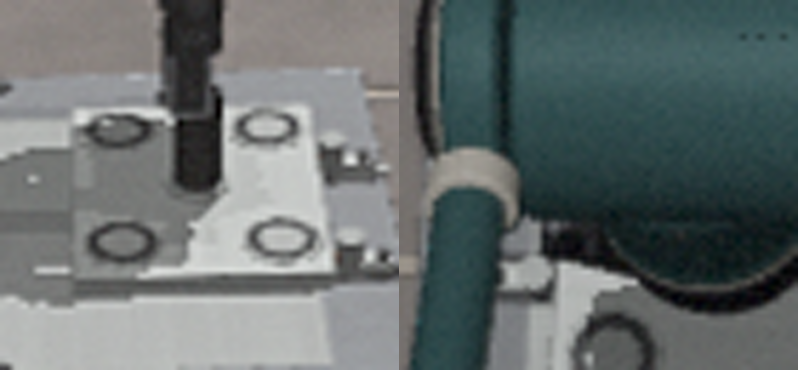

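The side view still shows the plate on both pins. In the top view the orange stop tip is hidden and the stop head at (540,275) touches the plate edge at (557,275). I'll relieve the side load slightly, then release.

Emit:
step_arm([
  {"dx": -0.0003, "dy": 0.0004, "dz": 0, "roll": 0, "fingers": 1},
  {"dx": -0.0003, "dy": 0.0006, "dz": 0, "roll": 0, "fingers": 1},
  {"dx": -0.0003, "dy": 0.0006, "dz": 0, "roll": 0, "fingers": 1},
], squeeze=20)

```text
time: 17.15
tool_pos: [0.5446, 0.0136, 0.0434]
tcp_rot: [3.138, -0.038, -0.005]
wrist_force: [-8.0, -8.3, -0.5]
width: 0.235
grip_force: 50.7
```

```bash
python3 st.py
```

```text
F [-8.04 -8.27 -0.48] T [-1.366  1.242 -0.179] p [0.5446 0.0136 0.0434] t 17.15 rot [ 3.138 -0.038 -0.005]
```

Emit:
step_arm([
  {"dx": 0, "dy": 0, "dz": 0, "roll": 0, "fingers": 1},
  {"dx": 0, "dy": 0, "dz": 0, "roll": 0, "fingers": 0},
  {"dx": 0, "dy": 0, "dz": 0, "roll": 0, "fingers": -0.5},
  {"dx": 0, "dy": 0, "dz": 0, "roll": 0, "fingers": -0.5},
  {"dx": 0, "dy": 0, "dz": 0, "roll": 0, "fingers": -0.5},
], squeeze=20)

```text
time: 17.77
tool_pos: [0.5469, 0.0161, 0.0442]
tcp_rot: [-3.141, 0.038, -0.002]
wrist_force: [-1.1, 0.1, -0.5]
width: 0.749
grip_force: 0.0
```

```bash
python3 st.py
python3 - <<'E'
from h import *
im,_=read_camera("side");cv2.imwrite("pics/s8.png",im)
t,_=read_camera("top");cv2.imwrite("pics/t8.png",t)
a=cv2.imread("pics/s7.png");print(cv2.phaseCorrelate(cv2.cvtColor(a[240:262,272:330],6).astype(float),cv2.cvtColor(im[240:262,272:330],6).astype(float)))
E
```

```text
F [-1.12  0.1  -0.49] T [ 0.017 -0.063 -0.018] p [0.5469 0.0161 0.0442] t 17.775 rot [-3.141e+00  3.800e-02 -2.000e-03]
((-0.021605553741629535, 0.2342451696510075), 0.9411786132761045)
```

Emit:
step_arm([
  {"dx": 0, "dy": 0, "dz": -0.01, "roll": 0, "fingers": -0.5},
  {"dx": 0, "dy": 0, "dz": -0.04, "roll": 0, "fingers": -0.5},
  {"dx": 0, "dy": 0, "dz": -0.09, "roll": 0, "fingers": -0.5},
  {"dx": 0, "dy": 0, "dz": -0.15, "roll": 0, "fingers": -0.5},
  {"dx": 0, "dy": 0.06, "dz": -0.16, "roll": 0, "fingers": -0.5},
  {"dx": 0, "dy": 0.12, "dz": -0.16, "roll": 0, "fingers": -0.5},
  {"dx": 0, "dy": 0.18, "dz": -0.16, "roll": 0, "fingers": -0.5},
  {"dx": 0, "dy": 0.24, "dz": -0.16, "roll": 0, "fingers": -0.5},
])

```text
time: 18.88
tool_pos: [0.5403, -0.2259, 0.2049]
tcp_rot: [3.141, -0.038, 0.003]
wrist_force: [1.3, 1.1, 0.1]
width: 0.75
grip_force: 0.0
```

Emit:
step_arm([
  {"dx": 0, "dy": 0.05, "dz": 0, "roll": 0, "fingers": -0.5},
  {"dx": 0, "dy": 0.1, "dz": 0, "roll": 0, "fingers": -0.5},
  {"dx": 0, "dy": 0.1, "dz": 0, "roll": 0, "fingers": -0.5},
  {"dx": 0, "dy": 0.1, "dz": 0, "roll": 0, "fingers": -0.5},
])

```text
time: 19.38
tool_pos: [0.5378, -0.3238, 0.204]
tcp_rot: [-3.141, 0.039, -0.0]
wrist_force: [0.2, 0.2, 1.2]
width: 0.75
grip_force: 0.0
```

```bash
python3 st.py
python3 - <<'E'
from h import *
t,d=read_camera("top");cv2.imwrite("pics/t9.png",t);im,_=read_camera("side");cv2.imwrite("pics/s9.png",im)
o=cv2.resize(t[195:295,233:363],None,fx=6,fy=5.8,interpolation=2);cv2.imwrite("pics/v9.png",o)
h=cv2.cvtColor(t,cv2.COLOR_BGR2HSV);m=((h[...,0]<22)&(h[...,1]>90));m[:200]=0;m[295:]=0;m[:,:236]=0;m[:,360:]=0;print(np.argwhere(m))
E
```

```text
F [0.19 0.19 1.24] T [-0.017  0.035  0.011] p [ 0.5378 -0.3238  0.204 ] t 19.375 rot [-3.141  0.039 -0.   ]
[]
```

View pics/v9.png

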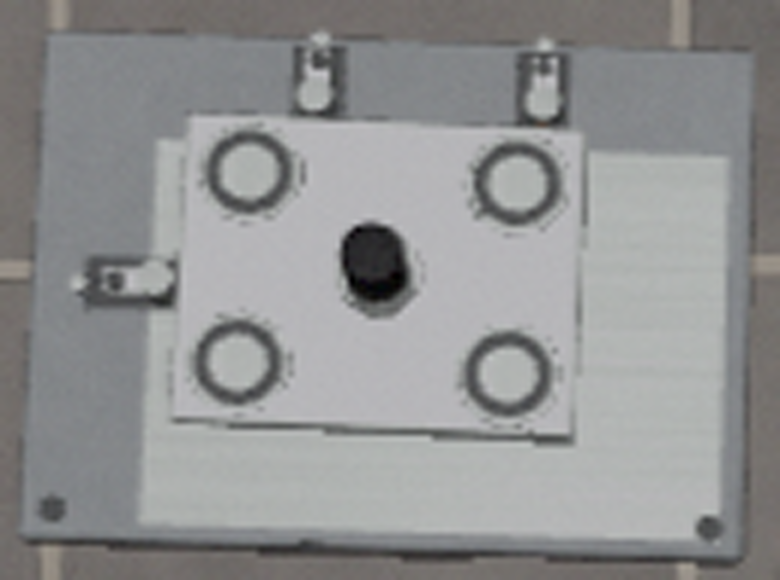

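The top crop shows the arm clear, no orange visible, and the plate edge close to the pin heads at (315,95) and (543,100) and the stop head at (155,278). I'll measure the gaps at sub-pixel level.

Run:
```python
from h import *
g=np.mean([cv2.cvtColor(read_camera("top")[0],cv2.COLOR_BGR2GRAY).astype(float) for _ in range(6)],0)
np.save("pics/g9.npy",g)
# plate edges in px
def edge(pts,axis,lo,hi):
    out=[]
    for p in pts:
        v=(g[lo:hi,p] if axis==0 else g[p,lo:hi]); dv=np.abs(np.diff(v)); i=dv.argmax(); j=slice(max(i-1,0),i+2)
        c=lo+.5+(np.arange(len(dv))[j]*dv[j]).sum()/dv[j].sum(); out.append((p,c) if axis==0 else (c,p))
    return np.array(out)
cx=lambda u:u/6+233; cy=lambda v:v/5.8+195
e1=edge([*range(268,283),*range(294,319)],0,212,220)   # pin-side edge (rows)
e2=edge([*range(218,237),*range(249,264)],1,259,268)   # stop-side edge
def fit(e,z):
    P=ray("top",e,z);b=tobed(P);return b
b1=fit(e1,.026);k=np.polyfit(b1[:,1],b1[:,0],1);r=b1[:,0]-np.polyval(k,b1[:,1]);print("pin edge x=",k,"rms",r.std())
b2=fit(e2,.026);k2=np.polyfit(b2[:,0],b2[:,1],1);print("stop edge y=",k2,"rms",(b2[:,1]-np.polyval(k2,b2[:,0])).std())
np.set_printoptions(linewidth=200)
print(g[205:220,280:292].astype(int));print(g[205:220,318:330].astype(int));print(g[238:250,250:266].astype(int))
```

```text
pin edge x= [-0.01699646  0.06171637] rms 0.0023612542751562733
stop edge y= [0.09207894 0.07277966] rms 0.004166709183970615
[[132 124  77  96 131  77  76  76  76  80 102 131]
 [132 124  78 116 171  92  82 101  77  80 102 132]
 [130 123  79 117 180 181 181 170  77  79  94 132]
 [128 113  76 101 164 171 173 169  73  81 103 132]
 [128 113  96 142 169 168 167 152  68  81 102 131]
 [129 114 120 170 170 170 170 161 103  78  96 131]
 [130 120 132 169 171 172 172 165 111  85 112 131]
 [131 116 112 169 173 172 174 163  75  86 112 131]
 [131 112  85 129 171 172 168 106  59  79  94 131]
 [130 101  81  66  88  87  61  59  60  86 112 133]
 [165 146 143 141 138 132 125 108  97 104 111 123]
 [182 181 182 182 181 182 182 182 181 181 181 181]
 [182 182 182 182 182 182 181 181 181 182 182 182]
 [173 183 181 181 182 183 182 181 182 182 182 182]
 [173 179 182 181 182 182 182 181 182 182 181 182]]
[[128  95  80 107 148  84 130 170  76  89 123 132]
 [125  76  80  90 102  77 106 149  78  88 122 131]
 [127  98  79  95 129  87 110 142  79  89 124 135]
 [126  87  79 117 176 158 181 170  77  90 124 133]
 [12
[... 662 characters left out ...]
 152 156 149 137 176 182 182]
 [ 84  86  84  87  87  86 106 155 172 169 141  82 111 177 181 182]
 [140 151 131 151 156 158 166 169 169 172 167 123 113 180 182 182]
 [119  78  80 121 181 180 169 169 171 173 174 167 117 182 182 181]
 [113  79  74 112 181 180 173 171 173 174 172 153 116 181 181 182]
 [142  86  67 121 180 178 172 172 175 174 165  86 117 182 182 182]
 [ 93 111 109 141 145 149 144 125 160 136  98  61 117 182 181 182]
 [ 78  79  79  79  80  78  80  75  55  58  55  67 130 181 182 181]
 [ 84  82  83  82  82  84  84  84  80  56  56  80 143 182 181 182]
 [119 119 121 120 120 119 110 117 137 136 135 136 149 181 182 181]
 [133 133 132 132 133 133 134 145 172 173 173 171 166 182 182 182]]
```

Run:
```python
from h import *
# measured head-front rows/cols and plate edge in px (read off the averaged grey values)
for n,h,e in(("left",(285.,213.75),(285.,214.88)),("right",(322.9,215.05),(322.9,216.54))):
    print(n,"gap mm",1000*(tobed(ray("top",h,.034))-tobed(ray("top",e,.026)))[0])
# stop: row 242-243: head right edge: col 261 full-ish(167), col 262 117=edge mix
print("stop",1000*(tobed(ray("top",(261.35,242.3),.034))-tobed(ray("top",(262.05,242.3),.026)))[0])
g=np.load("pics/g9.npy")
# edge by area along clean spans of columns: fraction of plate brightness
for c0,c1 in((268,279),(292,316),):
    pass
for cols in(range(269,279),range(293,316)):
    for c in list(cols)[::3]: print(c,g[211:219,c].astype(int))
```

```text
left gap mm [ 1.02987815 -0.48053919]
right gap mm [1.850793   0.05806396]
stop [-1.17293347  0.65862482]
269 [133 132 131 124 181 181 176 170]
272 [134 134 129 116 180 169 145  80]
275 [133 132 131 118 176 154 132  80]
278 [131 131 133 134 171 181 171 139]
293 [132 133 131 131 132 181 181 181]
296 [133 134 133 132 114 177 182 181]
299 [133 133 133 133 136 172 181 181]
302 [135 134 134 134 137 164 182 182]
305 [133 133 135 134 135 151 182 181]
308 [134 135 134 135 133 141 182 182]
311 [133 133 133 131 132 125 182 181]
314 [134 133 132 134 133 136 182 182]
```

Run:
```python
from h import *
t=cv2.imread("pics/t9.png");g=np.load("pics/g9.npy")
m=(g<60).astype(np.uint8);m[:228]=0;m[252:]=0;m[:,:285]=0;m[:,:][:,308:]=0
ys,xs=np.nonzero(m);print("dark bbox",xs.min(),xs.max(),ys.min(),ys.max())
for uv in((295.2,237.5),): print("knob top",ray("top",uv,.078))
print(proj("top",[[.5486,.0136,.078],[.5446,.0136,.078],[.5486,.0136,.028]]))
R=ray("side",[(304.5,221)],.078);
s=read_state();print(s["q"][5])
k=np.array([.548,.0136]);u=(ex+ey)/2**.5
yaw=BY+np.pi/4
a=k-u*.045
print("approach",a,rel([*a,.204],yaw), "u",u)
```

```text
dark bbox 290 300 234 246
knob top [[0.55062923 0.01106362 0.078     ]]
[[294.01441152 238.44928993]
 [294.01725335 240.30177476]
 [295.12882556 241.80722933]]
1.0131994199638354
approach [ 0.5149729  -0.01696486] (array([-3.020e-02, -3.057e-01, -2.000e-04]), np.float64(-1.3259949876602855), np.float64(-44.108648320504)) u [0.73393554 0.67921913]
```

The left pin gap reads about 0.5–1 mm and the right about 1.3–1.8 mm, which is marginal. I'll reseat with one gentle diagonal push on the knob, fingers shut and not gripping, so the plate can turn onto both pins and the stop.

Emit:
step_arm([
  {"dx": -0.005, "dy": -0.05, "dz": 0, "roll": -8, "fingers": 1},
  {"dx": -0.01, "dy": -0.11, "dz": 0, "roll": -16, "fingers": 1},
  {"dx": -0.018, "dy": -0.17, "dz": 0, "roll": -25, "fingers": 1},
  {"dx": -0.024, "dy": -0.23, "dz": 0, "roll": -34, "fingers": 1},
  {"dx": -0.03, "dy": -0.28, "dz": 0, "roll": -44, "fingers": 1},
  {"dx": -0.03, "dy": -0.306, "dz": 0, "roll": -44, "fingers": 1},
  {"dx": -0.03, "dy": -0.306, "dz": 0, "roll": -44, "fingers": 1},
  {"dx": -0.03, "dy": -0.306, "dz": 0, "roll": -44, "fingers": 1},
])

```text
time: 20.78
tool_pos: [0.5154, -0.0179, 0.2038]
tcp_rot: [2.926, 1.142, -0.0]
wrist_force: [0.3, -0.1, 0.4]
width: 0.001
grip_force: 0.0
```

```bash
python3 st.py;python3 - <<'E'
from h import *
k=np.array([.549,.0125]);u=(ex+ey)/2**.5
print(rel([*(k-u*.04),.042],BY+np.pi/4))
E
```

```text
F [ 0.3  -0.13  0.43] T [ 0.014  0.03  -0.002] p [ 0.5154 -0.0179  0.2038] t 20.775 rot [ 2.926  1.142 -0.   ]
(array([0.0054, 0.0005, 0.1618]), np.float64(42.63285596337776), np.float64(-0.14979736946595626))
```

Emit:
step_arm([
  {"dx": 0, "dy": 0, "dz": 0.05, "roll": 0, "fingers": 1},
  {"dx": 0, "dy": 0, "dz": 0.1, "roll": 0, "fingers": 1},
  {"dx": 0, "dy": 0, "dz": 0.13, "roll": 0, "fingers": 1},
  {"dx": 0, "dy": 0, "dz": 0.145, "roll": 0, "fingers": 1},
  {"dx": 0, "dy": 0, "dz": 0.153, "roll": 0, "fingers": 1},
  {"dx": 0, "dy": 0, "dz": 0.159, "roll": 0, "fingers": 1},
  {"dx": 0, "dy": 0, "dz": 0.162, "roll": 0, "fingers": 1},
  {"dx": 0, "dy": 0, "dz": 0.162, "roll": 0, "fingers": 1},
])

```text
time: 21.78
tool_pos: [0.5158, -0.0174, 0.0423]
tcp_rot: [2.926, 1.142, 0.001]
wrist_force: [0.1, 0.2, 0.1]
width: -0.002
grip_force: 0.0
```

Emit:
step_arm([
  {"dx": 0.002, "dy": 0.0005, "dz": 0, "roll": 0, "fingers": 1},
  {"dx": 0.005, "dy": 0.0005, "dz": 0, "roll": 0, "fingers": 1},
  {"dx": 0.008, "dy": 0.0005, "dz": 0, "roll": 0, "fingers": 1},
  {"dx": 0.011, "dy": 0.0005, "dz": 0, "roll": 0, "fingers": 1},
  {"dx": 0.013, "dy": 0.0005, "dz": 0, "roll": 0, "fingers": 1},
  {"dx": 0.013, "dy": 0.0005, "dz": 0, "roll": 0, "fingers": 1},
])

```text
time: 22.52
tool_pos: [0.5253, -0.0089, 0.0417]
tcp_rot: [-2.927, -1.142, 0.0]
wrist_force: [-0.3, -0.1, -0.5]
width: 0.002
grip_force: 0.0
```

```bash
python3 st.py
```

```text
F [-0.35 -0.1  -0.53] T [ 0.017 -0.013  0.021] p [ 0.5253 -0.0089  0.0417] t 22.525 rot [-2.927 -1.142  0.   ]
```

Emit:
step_arm([
  {"dx": 0.002, "dy": 0, "dz": 0, "roll": 0, "fingers": 1},
  {"dx": 0.004, "dy": 0, "dz": 0, "roll": 0, "fingers": 1},
  {"dx": 0.006, "dy": 0, "dz": 0, "roll": 0, "fingers": 1},
  {"dx": 0.006, "dy": 0, "dz": 0, "roll": 0, "fingers": 1},
])

```text
time: 23.02
tool_pos: [0.5298, -0.0048, 0.0417]
tcp_rot: [2.927, 1.142, 0.0]
wrist_force: [-0.7, 0.1, 0.1]
width: -0.005
grip_force: 0.0
```

Emit:
step_arm([
  {"dx": 0.0005, "dy": 0, "dz": 0, "roll": 0, "fingers": 1},
  {"dx": 0.001, "dy": 0, "dz": 0, "roll": 0, "fingers": 1},
  {"dx": 0.001, "dy": 0, "dz": 0, "roll": 0, "fingers": 1},
])

```text
time: 23.4
tool_pos: [0.5304, -0.0043, 0.0417]
tcp_rot: [-2.927, -1.141, -0.0]
wrist_force: [-0.5, 0.8, 0.4]
width: -0.0
grip_force: 0.0
```

```bash
python3 st.py
```

```text
F [-0.47  0.79  0.43] T [ 0.021 -0.023 -0.001] p [ 0.5304 -0.0043  0.0417] t 23.4 rot [-2.927 -1.141 -0.   ]
```

Emit:
step_arm([
  {"dx": 0.0005, "dy": 0, "dz": 0, "roll": 0, "fingers": 1},
  {"dx": 0.001, "dy": 0, "dz": 0, "roll": 0, "fingers": 1},
  {"dx": 0.0015, "dy": 0, "dz": 0, "roll": 0, "fingers": 1},
  {"dx": 0.0015, "dy": 0, "dz": 0, "roll": 0, "fingers": 1},
])

```text
time: 23.9
tool_pos: [0.5315, -0.0032, 0.0417]
tcp_rot: [2.927, 1.142, 0.0]
wrist_force: [0.4, -0.3, -0.2]
width: -0.002
grip_force: 0.0
```

```bash
python3 st.py
```

```text
F [ 0.4  -0.26 -0.24] T [ 0.049 -0.001 -0.041] p [ 0.5315 -0.0032  0.0417] t 23.9 rot [2.927 1.142 0.   ]
```

Emit:
step_arm([
  {"dx": 0.0005, "dy": 0, "dz": 0, "roll": 0, "fingers": 1},
  {"dx": 0.001, "dy": 0, "dz": 0, "roll": 0, "fingers": 1},
  {"dx": 0.001, "dy": 0, "dz": 0, "roll": 0, "fingers": 1},
])

```text
time: 24.28
tool_pos: [0.5323, -0.0025, 0.0417]
tcp_rot: [2.927, 1.142, 0.0]
wrist_force: [0.6, 0.5, -0.2]
width: -0.003
grip_force: 0.0
```

```bash
python3 st.py
```

```text
F [ 0.59  0.46 -0.16] T [-0.024 -0.004 -0.007] p [ 0.5323 -0.0025  0.0417] t 24.275 rot [2.927 1.142 0.   ]
```

Emit:
step_arm([
  {"dx": 0.0005, "dy": 0, "dz": 0, "roll": 0, "fingers": 1},
  {"dx": 0.001, "dy": 0, "dz": 0, "roll": 0, "fingers": 1},
  {"dx": 0.001, "dy": 0, "dz": 0, "roll": 0, "fingers": 1},
])

```text
time: 24.65
tool_pos: [0.5327, -0.0021, 0.0416]
tcp_rot: [2.927, 1.142, -0.001]
wrist_force: [-1.4, -1.9, 0.6]
width: 0.002
grip_force: 0.9
```

```bash
python3 st.py
```

```text
F [-1.39 -1.92  0.56] T [-0.178  0.22   0.011] p [ 0.5327 -0.0021  0.0416] t 24.65 rot [ 2.927e+00  1.142e+00 -1.000e-03]
```

Emit:
step_arm([
  {"dx": 0.0005, "dy": 0, "dz": 0, "roll": 0, "fingers": 1},
  {"dx": 0.001, "dy": 0, "dz": 0, "roll": 0, "fingers": 1},
  {"dx": 0.001, "dy": 0, "dz": 0, "roll": 0, "fingers": 1},
])

```text
time: 25.02
tool_pos: [0.5327, -0.002, 0.0415]
tcp_rot: [2.926, 1.142, -0.004]
wrist_force: [-3.3, -4.6, 1.8]
width: 0.002
grip_force: 2.9
```

```bash
python3 st.py
```

```text
F [-3.34 -4.61  1.8 ] T [-0.738  0.605 -0.025] p [ 0.5327 -0.002   0.0415] t 25.025 rot [ 2.926  1.142 -0.004]
```

Emit:
step_arm([
  {"dx": 0.0005, "dy": 0, "dz": 0, "roll": 0, "fingers": 1},
  {"dx": 0.001, "dy": 0, "dz": 0, "roll": 0, "fingers": 1},
  {"dx": 0.001, "dy": 0, "dz": 0, "roll": 0, "fingers": 1},
])

```text
time: 25.4
tool_pos: [0.5328, -0.0019, 0.0415]
tcp_rot: [2.926, 1.142, -0.006]
wrist_force: [-5.5, -6.8, 3.8]
width: -0.003
grip_force: 4.3
```

```bash
python3 st.py
```

```text
F [-5.52 -6.78  3.78] T [-1.101  0.929 -0.016] p [ 0.5328 -0.0019  0.0415] t 25.4 rot [ 2.926  1.142 -0.006]
```

Run:
```python
from h import *
now=np.mean([read_camera("side")[0].astype(float) for _ in range(6)],0);cv2.imwrite("pics/s10.png",now.round().astype(np.uint8))
G=lambda f:cv2.cvtColor(cv2.imread(f"pics/{f}.png"),6).astype(float)
def edge(g,rows,lo,hi):  # column of the plate's pin-side edge, by area: bright plate -> darker bed
    out=[]
    for r in rows:
        v=g[r,lo:hi];out.append(lo+ (v-v[-2:].mean()).clip(0).sum()/(v[:3].mean()-v[-2:].mean()))
    return np.round(out,2)
for f in("s5","s6","s7","s8","s9","s10"):
    g=G(f);print(f,"between pins",edge(g,range(238,244),320,332),"near",edge(g,range(249,252),322,334)); 
ref=G("s7")
for f in("s8","s9","s10"):
    for nm,(r0,r1,c0,c1) in dict(near=(238,254,310,332),far=(221,235,310,330)).items():
        w=cv2.createHanningWindow((c1-c0,r1-r0),cv2.CV_64F);print(f,nm,np.round(cv2.phaseCorrelate(ref[r0:r1,c0:c1],G(f)[r0:r1,c0:c1],w)[0],2))
```

```text
s5 between pins [326.58 326.71 327.24 327.47 327.41 327.52] near [340.22 328.79 327.91]
s6 between pins [326.72 326.63 326.63 327.13 327.33 326.98] near [330.98 362.63 335.16]
s7 between pins [326.69 326.55 326.63 327.07 327.37 347.76] near [334.15 329.68 328.8 ]
s8 between pins [326.39 326.41 326.78 326.78 327.07 330.73] near [357.15 331.55 329.59]
s9 between pins [319.87 319.73 319.53 319.47 319.32 319.34] near [342.59 331.42 329.56]
s10 between pins [326.34 326.43 326.62 326.96 327.19 330.58] near [355.08 331.67 329.64]
s8 near [-0.05  0.  ]
s8 far [0.07 0.78]
s9 near [-0.39  0.09]
s9 far [-2.52 -0.22]
s10 near [-0.06 -0.04]
s10 far [0.16 0.65]
```

Emit:
step_arm([
  {"dx": -0.003, "dy": 0, "dz": 0, "roll": 0, "fingers": 1},
  {"dx": -0.008, "dy": 0, "dz": 0, "roll": 0, "fingers": 1},
  {"dx": -0.014, "dy": 0, "dz": -0.01, "roll": 0, "fingers": 1},
  {"dx": -0.014, "dy": 0, "dz": -0.06, "roll": 0, "fingers": 1},
  {"dx": -0.014, "dy": 0, "dz": -0.12, "roll": 0, "fingers": 1},
  {"dx": -0.014, "dy": 0, "dz": -0.16, "roll": 0, "fingers": 1},
  {"dx": -0.03, "dy": 0.04, "dz": -0.16, "roll": 0, "fingers": 1},
  {"dx": -0.07, "dy": 0.08, "dz": -0.16, "roll": 0, "fingers": 1},
])

```text
time: 26.7
tool_pos: [0.5389, -0.107, 0.2041]
tcp_rot: [2.923, 1.145, 0.006]
wrist_force: [0.1, 0.2, -0.3]
width: 0.002
grip_force: 0.0
```

Emit:
step_arm([
  {"dx": -0.04, "dy": 0.04, "dz": 0, "roll": 0, "fingers": 1},
  {"dx": -0.08, "dy": 0.08, "dz": 0, "roll": 0, "fingers": 1},
  {"dx": -0.12, "dy": 0.12, "dz": 0, "roll": 0, "fingers": 1},
  {"dx": -0.16, "dy": 0.16, "dz": 0, "roll": 0, "fingers": 1},
  {"dx": -0.16, "dy": 0.16, "dz": 0, "roll": 0, "fingers": 1},
  {"dx": -0.16, "dy": 0.16, "dz": 0, "roll": 0, "fingers": 1},
])

```text
time: 27.45
tool_pos: [0.5274, -0.3326, 0.2019]
tcp_rot: [-2.927, -1.14, -0.001]
wrist_force: [-0.6, 1.1, 0.2]
width: -0.0
grip_force: 0.0
```

```bash
python3 st.py;python3 - <<'E'
from h import *
g=np.mean([cv2.cvtColor(read_camera("top")[0],cv2.COLOR_BGR2GRAY).astype(float) for _ in range(6)],0)
o=np.load("pics/g9.npy");np.set_printoptions(linewidth=200)
for n,c in(("L",slice(283,287)),("R",slice(321,325))): print(n,g[212:219,c].mean(1).astype(int),o[212:219,c].mean(1).astype(int))
print("S",g[241:244,258:265].mean(0).astype(int),o[241:244,258:265].mean(0).astype(int))
a=[(200,205)] 
for nm,(r0,r1,c0,c1) in dict(all=(212,272,260,334),left=(214,270,262,285),right=(214,270,310,332)).items():
    w=cv2.createHanningWindow((c1-c0,r1-r0),cv2.CV_64F);print(nm,np.round(cv2.phaseCorrelate(o[r0:r1,c0:c1],g[r0:r1,c0:c1],w)[0],3))
E
```

```text
F [-0.56  1.05  0.21] T [-0.006 -0.043  0.029] p [ 0.5274 -0.3326  0.2019] t 27.45 rot [-2.927e+00 -1.140e+00 -1.000e-03]
L [171 160  74 132 181 181 180] [172 160  75 134 182 182 182]
R [171 172 163  98  72 168 174] [171 173 163  97  73 168 175]
S [170 172 170 146 115 180 180] [171 173 171 147 115 181 181]
all [0.492 0.037]
left [ 0.025 -0.097]
right [-0.036  0.018]
```

The plate did not move under an 8.7 N diagonal push, so it is seated on the stop and the left pin. To make sure of the right pin, I'll press lightly on the plate's rear edge directly opposite it.

Run:
```python
from h import *
for z in(.2,.06,.0205): print(frombed((-.088,-.052)),rel([*frombed((-.088,-.052)),z],BY-.012))
```

```text
[ 0.45555399 -0.03855631] (array([ 0.1456, -0.2645,  0.0019]), np.float64(42.70658264097031), np.float64(45.61147866228358))
[ 0.45555399 -0.03855631] (array([ 0.1456, -0.2645,  0.1419]), np.float64(42.70658264097031), np.float64(45.61147866228358))
[ 0.45555399 -0.03855631] (array([ 0.1456, -0.2645,  0.1814]), np.float64(42.70658264097031), np.float64(45.61147866228358))
```

Emit:
step_arm([
  {"dx": 0.025, "dy": -0.045, "dz": 0, "roll": 9, "fingers": 1},
  {"dx": 0.05, "dy": -0.09, "dz": 0, "roll": 18, "fingers": 1},
  {"dx": 0.075, "dy": -0.135, "dz": 0, "roll": 27, "fingers": 1},
  {"dx": 0.1, "dy": -0.18, "dz": 0, "roll": 36, "fingers": 1},
  {"dx": 0.125, "dy": -0.225, "dz": 0, "roll": 45.6, "fingers": 1},
  {"dx": 0.1456, "dy": -0.2645, "dz": 0, "roll": 45.6, "fingers": 1},
  {"dx": 0.1456, "dy": -0.2645, "dz": 0, "roll": 45.6, "fingers": 1},
  {"dx": 0.1456, "dy": -0.2645, "dz": 0, "roll": 45.6, "fingers": 1},
])

```text
time: 28.75
tool_pos: [0.4559, -0.0395, 0.202]
tcp_rot: [3.14, -0.079, 0.002]
wrist_force: [0.4, -1.0, 0.8]
width: 0.004
grip_force: 0.0
```

Emit:
step_arm([
  {"dx": 0, "dy": 0, "dz": 0.05, "roll": 0, "fingers": 1},
  {"dx": 0, "dy": 0, "dz": 0.1, "roll": 0, "fingers": 1},
  {"dx": 0, "dy": 0, "dz": 0.14, "roll": 0, "fingers": 1},
  {"dx": 0, "dy": 0, "dz": 0.16, "roll": 0, "fingers": 1},
  {"dx": 0, "dy": 0, "dz": 0.165, "roll": 0, "fingers": 1},
  {"dx": 0, "dy": 0, "dz": 0.165, "roll": 0, "fingers": 1},
])

```text
time: 29.5
tool_pos: [0.4563, -0.0404, 0.037]
tcp_rot: [3.14, -0.084, 0.0]
wrist_force: [0.5, -0.2, 0.2]
width: -0.003
grip_force: 0.0
```

```bash
python3 st.py;python3 - <<'E'
from h import *
print(rel([*frombed((-.085,-.052)),.0205],BY-.012), tobed(read_state()["tool_pos"]))
E
```

```text
F [ 0.48 -0.23  0.19] T [0.019 0.008 0.023] p [ 0.4563 -0.0404  0.037 ] t 29.5 rot [ 3.14  -0.084  0.   ]
(array([ 0.0022, -0.0018,  0.0165]), np.float64(-3.0474861975164957), np.float64(-0.14259017620322226)) [-0.08720917 -0.05377531]
```

Emit:
step_arm([
  {"dx": 0, "dy": 0, "dz": 0.006, "roll": 0, "fingers": 1},
  {"dx": 0, "dy": 0, "dz": 0.011, "roll": 0, "fingers": 1},
  {"dx": 0, "dy": 0, "dz": 0.015, "roll": 0, "fingers": 1},
  {"dx": 0, "dy": 0, "dz": 0.016, "roll": 0, "fingers": 1},
  {"dx": 0, "dy": 0, "dz": 0.016, "roll": 0, "fingers": 1},
])

```text
time: 30.12
tool_pos: [0.4556, -0.0396, 0.0206]
tcp_rot: [3.141, -0.082, -0.0]
wrist_force: [-0.1, 0.4, -0.0]
width: -0.001
grip_force: 0.0
```

Emit:
step_arm([
  {"dx": 0.003, "dy": 0, "dz": 0, "roll": 0, "fingers": 1},
  {"dx": 0.006, "dy": 0, "dz": 0, "roll": 0, "fingers": 1},
  {"dx": 0.009, "dy": 0, "dz": 0, "roll": 0, "fingers": 1},
  {"dx": 0.011, "dy": 0, "dz": 0, "roll": 0, "fingers": 1},
  {"dx": 0.012, "dy": 0, "dz": 0, "roll": 0, "fingers": 1},
  {"dx": 0.012, "dy": 0, "dz": 0, "roll": 0, "fingers": 1},
])

```text
time: 30.88
tool_pos: [0.4677, -0.0403, 0.0206]
tcp_rot: [-3.141, 0.082, 0.0]
wrist_force: [0.6, 0.5, -0.2]
width: -0.002
grip_force: 0.0
```

```bash
python3 st.py
```

```text
F [ 0.62  0.52 -0.21] T [ 0.046 -0.033  0.019] p [ 0.4677 -0.0403  0.0206] t 30.875 rot [-3.141  0.082  0.   ]
```

Emit:
step_arm([
  {"dx": 0.001, "dy": 0, "dz": 0, "roll": 0, "fingers": 1},
  {"dx": 0.002, "dy": 0, "dz": 0, "roll": 0, "fingers": 1},
  {"dx": 0.003, "dy": 0, "dz": 0, "roll": 0, "fingers": 1},
  {"dx": 0.003, "dy": 0, "dz": 0, "roll": 0, "fingers": 1},
])

```text
time: 31.38
tool_pos: [0.4708, -0.0404, 0.0207]
tcp_rot: [-3.141, 0.082, -0.0]
wrist_force: [-0.2, -0.2, 0.7]
width: -0.002
grip_force: 0.0
```

```bash
python3 st.py
```

```text
F [-0.17 -0.15  0.73] T [-0.024  0.044 -0.015] p [ 0.4708 -0.0404  0.0207] t 31.375 rot [-3.141  0.082 -0.   ]
```

Emit:
step_arm([
  {"dx": 0.001, "dy": 0, "dz": 0, "roll": 0, "fingers": 1},
  {"dx": 0.0015, "dy": 0, "dz": 0, "roll": 0, "fingers": 1},
  {"dx": 0.0015, "dy": 0, "dz": 0, "roll": 0, "fingers": 1},
])

```text
time: 31.75
tool_pos: [0.4722, -0.0405, 0.0207]
tcp_rot: [3.141, -0.082, -0.0]
wrist_force: [-0.7, -0.2, 0.3]
width: 0.002
grip_force: 0.0
```

```bash
python3 st.py
```

```text
F [-0.68 -0.25  0.31] T [-0.001  0.04   0.018] p [ 0.4722 -0.0405  0.0207] t 31.75 rot [ 3.141 -0.082 -0.   ]
```

Emit:
step_arm([
  {"dx": 0.001, "dy": 0, "dz": 0, "roll": 0, "fingers": 1},
  {"dx": 0.0015, "dy": 0, "dz": 0, "roll": 0, "fingers": 1},
  {"dx": 0.0015, "dy": 0, "dz": 0, "roll": 0, "fingers": 1},
])

```text
time: 32.12
tool_pos: [0.4737, -0.0406, 0.0207]
tcp_rot: [-3.141, 0.082, -0.0]
wrist_force: [-0.3, -0.4, -0.6]
width: -0.003
grip_force: 0.0
```

```bash
python3 st.py
```

```text
F [-0.27 -0.35 -0.65] T [ 0.019 -0.078  0.024] p [ 0.4737 -0.0406  0.0207] t 32.125 rot [-3.141  0.082 -0.   ]
```

Emit:
step_arm([
  {"dx": 0.001, "dy": 0, "dz": 0, "roll": 0, "fingers": 1},
  {"dx": 0.001, "dy": 0, "dz": 0, "roll": 0, "fingers": 1},
  {"dx": 0.001, "dy": 0, "dz": 0, "roll": 0, "fingers": 1},
])

```text
time: 32.5
tool_pos: [0.4747, -0.0406, 0.0207]
tcp_rot: [-3.141, 0.082, 0.0]
wrist_force: [-0.1, 0.9, -0.7]
width: 0.003
grip_force: 0.0
```

```bash
python3 st.py
```

```text
F [-0.11  0.92 -0.67] T [ 0.013 -0.01   0.015] p [ 0.4747 -0.0406  0.0207] t 32.5 rot [-3.141  0.082  0.   ]
```

Emit:
step_arm([
  {"dx": 0.001, "dy": 0, "dz": 0, "roll": 0, "fingers": 1},
  {"dx": 0.0015, "dy": 0, "dz": 0, "roll": 0, "fingers": 1},
  {"dx": 0.0015, "dy": 0, "dz": 0, "roll": 0, "fingers": 1},
])

```text
time: 32.88
tool_pos: [0.4763, -0.0407, 0.0207]
tcp_rot: [3.141, -0.082, 0.0]
wrist_force: [-0.2, 0.8, -0.0]
width: -0.003
grip_force: 0.0
```

```bash
python3 st.py
```

```text
F [-0.16  0.85 -0.02] T [ 0.064  0.023 -0.042] p [ 0.4763 -0.0407  0.0207] t 32.875 rot [ 3.141 -0.082  0.   ]
```

Emit:
step_arm([
  {"dx": 0.001, "dy": 0, "dz": 0, "roll": 0, "fingers": 1},
  {"dx": 0.001, "dy": 0, "dz": 0, "roll": 0, "fingers": 1},
  {"dx": 0.001, "dy": 0, "dz": 0, "roll": 0, "fingers": 1},
])

```text
time: 33.25
tool_pos: [0.4772, -0.0408, 0.0207]
tcp_rot: [-3.141, 0.082, -0.0]
wrist_force: [0.5, -0.5, -0.6]
width: -0.003
grip_force: 0.0
```

```bash
python3 st.py
```

```text
F [ 0.52 -0.52 -0.64] T [ 0.02  -0.004  0.061] p [ 0.4772 -0.0408  0.0207] t 33.25 rot [-3.141  0.082 -0.   ]
```

Emit:
step_arm([
  {"dx": 0.001, "dy": 0, "dz": 0, "roll": 0, "fingers": 1},
  {"dx": 0.0015, "dy": 0, "dz": 0, "roll": 0, "fingers": 1},
  {"dx": 0.0015, "dy": 0, "dz": 0, "roll": 0, "fingers": 1},
])

```text
time: 33.62
tool_pos: [0.4788, -0.0409, 0.0207]
tcp_rot: [-3.141, 0.082, -0.0]
wrist_force: [0.0, 0.6, -0.4]
width: 0.001
grip_force: 0.0
```

```bash
python3 st.py
```

```text
F [ 0.    0.63 -0.42] T [-0.003 -0.002  0.036] p [ 0.4788 -0.0409  0.0207] t 33.625 rot [-3.141  0.082 -0.   ]
```

Emit:
step_arm([
  {"dx": 0.001, "dy": 0, "dz": 0, "roll": 0, "fingers": 1},
  {"dx": 0.001, "dy": 0, "dz": 0, "roll": 0, "fingers": 1},
  {"dx": 0.001, "dy": 0, "dz": 0, "roll": 0, "fingers": 1},
])

```text
time: 34.0
tool_pos: [0.4797, -0.0409, 0.0207]
tcp_rot: [3.141, -0.082, -0.0]
wrist_force: [0.5, 0.3, 0.8]
width: -0.002
grip_force: 0.0
```

```bash
python3 st.py
```

```text
F [0.46 0.28 0.82] T [-0.036 -0.001  0.068] p [ 0.4797 -0.0409  0.0207] t 34.0 rot [ 3.141 -0.082 -0.   ]
```

I've used up my picture views, so I'll check the finger-to-edge distance numerically from depth.

Run:
```python
from h import *
c=calibration("side");K,T=c["intrinsics"],c["world_to_cam"]
im,d=read_camera("side");v,u=np.mgrid[200:275,260:345];D=d[200:275,260:345]
p=np.stack([(u-K[0,2])/K[0,0]*D,-(v-K[1,2])/K[1,1]*D,-D],-1).reshape(-1,3);p=(p-T[:3,3])@T[:3,:3]
for y0 in np.arange(-.08,.09,.02):
    q=p[abs(p[:,1]-y0)<.01]; q=q[(q[:,2]>.0225)&(q[:,2]<.034)]
    if len(q): print(round(y0,3),"x",np.round(np.sort(q[:,0])[[0,1,-2,-1]],4),len(q))
f=p[(p[:,2]>.035)&(p[:,2]<.09)&(p[:,1]<-.02)];print("finger",len(f),f.min(0) if len(f) else "",f.max(0) if len(f) else "")
o=np.load("pics/g9.npy")
g=cv2.cvtColor(read_camera("top")[0],6).astype(float)
np.set_printoptions(linewidth=200);print([ (c,o[264:274,c].astype(int)) for c in(265,285,305,325)])
```

```text
-0.06 x [0.4852 0.4856 0.6325 0.6326] 234
-0.04 x [0.4857 0.4859 0.6283 0.6339] 204
-0.02 x [0.4869 0.4872 0.6055 0.6066] 178
0.0 x [0.4882 0.4936 0.6065 0.6079] 182
0.02 x [0.4947 0.4949 0.6212 0.6239] 145
0.04 x [0.4936 0.496  0.6334 0.6356] 149
0.06 x [0.4972 0.4974 0.6099 0.6112] 122
0.08 x [0.4984 0.4988 0.6103 0.6108] 74
finger 103 [ 0.46872697 -0.05836476  0.03531081] [ 0.61863703 -0.03531521  0.08786361]
[(265, array([182, 182, 179, 116, 176, 176, 171, 174, 175, 177])), (285, array([182, 182, 182, 179, 109, 176, 175, 174, 177, 178])), (305, array([181, 182, 183, 182, 179,  90, 113, 177, 178, 180])), (325, array([167, 180, 181, 182, 182, 176,  79, 115, 178, 180]))]
```

Emit:
step_arm([
  {"dx": 0.001, "dy": 0, "dz": 0, "roll": 0, "fingers": 1},
  {"dx": 0.0015, "dy": 0, "dz": 0, "roll": 0, "fingers": 1},
  {"dx": 0.0015, "dy": 0, "dz": 0, "roll": 0, "fingers": 1},
])

```text
time: 34.48
tool_pos: [0.4812, -0.041, 0.0207]
tcp_rot: [-3.141, 0.082, -0.0]
wrist_force: [0.4, 0.1, 0.5]
width: -0.001
grip_force: 0.0
```

```bash
python3 st.py
```

```text
F [0.4  0.14 0.52] T [-0.021 -0.022 -0.002] p [ 0.4812 -0.041   0.0207] t 34.475 rot [-3.141  0.082 -0.   ]
```

Emit:
step_arm([
  {"dx": 0.001, "dy": 0, "dz": 0, "roll": 0, "fingers": 1},
  {"dx": 0.001, "dy": 0, "dz": 0, "roll": 0, "fingers": 1},
  {"dx": 0.001, "dy": 0, "dz": 0, "roll": 0, "fingers": 1},
])

```text
time: 34.85
tool_pos: [0.4821, -0.041, 0.0207]
tcp_rot: [-3.141, 0.082, 0.0]
wrist_force: [-0.2, -0.1, -0.5]
width: -0.001
grip_force: 0.0
```

```bash
python3 st.py
```

```text
F [-0.21 -0.05 -0.46] T [-0.024  0.021 -0.014] p [ 0.4821 -0.041   0.0207] t 34.85 rot [-3.141  0.082  0.   ]
```

Emit:
step_arm([
  {"dx": 0.001, "dy": 0, "dz": 0, "roll": 0, "fingers": 1},
  {"dx": 0.0015, "dy": 0, "dz": 0, "roll": 0, "fingers": 1},
  {"dx": 0.0015, "dy": 0, "dz": 0, "roll": 0, "fingers": 1},
])

```text
time: 35.22
tool_pos: [0.4838, -0.0411, 0.0207]
tcp_rot: [3.141, -0.082, 0.0]
wrist_force: [0.4, -0.6, 0.3]
width: -0.003
grip_force: 0.0
```

```bash
python3 st.py
```

```text
F [ 0.38 -0.58  0.32] T [-0.022 -0.011 -0.006] p [ 0.4838 -0.0411  0.0207] t 35.225 rot [ 3.141 -0.082  0.   ]
```

Emit:
step_arm([
  {"dx": 0.001, "dy": 0, "dz": 0, "roll": 0, "fingers": 1},
  {"dx": 0.001, "dy": 0, "dz": 0, "roll": 0, "fingers": 1},
  {"dx": 0.001, "dy": 0, "dz": 0, "roll": 0, "fingers": 1},
])

```text
time: 35.6
tool_pos: [0.4847, -0.0411, 0.0207]
tcp_rot: [-3.141, 0.082, 0.0]
wrist_force: [-0.2, -0.4, -0.2]
width: 0.004
grip_force: 0.0
```

```bash
python3 st.py
python3 - <<'E'
from h import *
a=cv2.imread("pics/s10.png");b,_=read_camera("side");np.set_printoptions(linewidth=220)
A=cv2.cvtColor(a,6).astype(int);B=cv2.cvtColor(b,6).astype(int)
p=proj("side",[read_state()["tool_pos"],[.487,-.04,.026],[.487,-.04,.014]]);print(p)
for r in range(234,258,2): print(r,B[r,268:296])
E
```

```text
F [-0.25 -0.36 -0.18] T [ 0.07  -0.015  0.028] p [ 0.4847 -0.0411  0.0207] t 35.6 rot [-3.141  0.082  0.   ]
[[281.46033402 251.73717948]
 [282.2789733  249.76552269]
 [282.39797836 253.52383911]]
234 [150 165 168 165 164 167 169 172 164 119  62  38  42  47  40  45  66 128 186 196 192 191 191 192 191 190 191 192]
236 [155 169 169 169 166 168 170 172 162 116  56  39  42  45  33  36  64 129 186 198 192 191 191 191 191 190 189 201]
238 [153 167 171 170 167 171 172 171 178 133  61  43  35  43  36  34  66 125 186 195 192 191 191 189 191 190 188 200]
240 [153 169 173 172 170 173 173 176 183 132  60  44  39  39  37  33  62 125 185 194 189 190 191 191 191 191 191 201]
242 [158 173 176 130  91  96  96  92  98  85  71  63  64  72  69  72  75 158 191 194 191 192 194 194 195 191 191 201]
244 [ 94 100 105 106 107 105 105 106 103 108 109 109  98 171 158 186 204 202 196 186 165 136 121 121 118 118 152 189]
246 [ 96 107 107 105 104 106 107 102 106 106 103 105 100  96 101 111 114  75  63 106 169 184 180 181 179 184 161 106]
248 [ 97 106 107 106 107 107 107 107 109 106 107 110 103 108 110 109 109  79  39 153 180 178 176 175 177 173 185 146]
250 [ 96 104 104 108 105 106 105 106 109 108 105 106 107 104 106 119 106 120 100  68  83  86  99 100  83  85  86 128]
252 [ 97 107 109 105 106 109 106 108 105 104 106 110 106 103 106 117 121 121 119 133 171 183 156 151 175 181 205 215]
254 [ 97 108 109 110 107 107 106 107 107 108 107 105 105 106 102  97  98  95  90  96  93  86  85  84  81  80  80  81]
256 [ 98 105 108 108 106 106 106 108 108 105 105 106 110 107 102  97  95  97  92  90  89  89  92  91  89 104 112 116]
```

The finger's visible end is at row 242, but the reported TCP projects to row 252. So the real tip sits about 29 mm higher, and the finger passed over the plate without touching it. I'll back off, go down with force checks, and press the edge properly.

Emit:
step_arm([
  {"dx": -0.008, "dy": 0, "dz": 0, "roll": 0, "fingers": 1},
  {"dx": -0.016, "dy": 0, "dz": 0, "roll": 0, "fingers": 1},
  {"dx": -0.021, "dy": 0, "dz": 0, "roll": 0, "fingers": 1},
  {"dx": -0.021, "dy": 0, "dz": 0, "roll": 0, "fingers": 1},
  {"dx": -0.021, "dy": 0, "dz": 0.003, "roll": 0, "fingers": 1},
  {"dx": -0.021, "dy": 0, "dz": 0.003, "roll": 0, "fingers": 1},
])

```text
time: 36.4
tool_pos: [0.4637, -0.04, 0.0175]
tcp_rot: [-3.14, 0.082, 0.0]
wrist_force: [-0.0, -0.3, 0.5]
width: 0.004
grip_force: 0.0
```

```bash
python3 st.py
python3 - <<'E'
from h import *
np.set_printoptions(linewidth=220)
b,d=read_camera("side");B=cv2.cvtColor(b,6).astype(int);P=read_state()["tool_pos"]
print(proj("side",[P,P+[0,0,.03]]))
for r in range(236,262,2): print(r,B[r,262:290])
c=int(proj("side",P)[0][0])
for r in(225,232,238,242,246,250,254):print(r,np.round(depthz("side",d,(c,r)),3))
E
```

```text
F [-0.04 -0.27  0.49] T [-0.021 -0.053  0.024] p [ 0.4637 -0.04    0.0175] t 36.4 rot [-3.14   0.082  0.   ]
[[273.50228191 252.93803171]
 [273.07198398 243.41503825]]
236 [130 131 132 126 131 147 131  96  59  37  42  42  37  49  69 137 171 172 168 171 147 184 195 191 190 200 205 203]
238 [122 121 125 116 131 146 133  96  53  36  40  45  42  39  69 103 162 172 170 169 148 181 194 190 188 190 201 202]
240 [127 127 130  88 127 146 149 113  60  42  43  40  35  43  66 116 166 174 171 172 145 183 194 189 190 199 204 203]
242 [124 127 130  90 106  98  88  82  58  39  42  38  35  34  60 119 167 173 170 171 147 181 191 189 191 201 204 205]
244 [121 125 126 119  92  84  97 100  98  89  90  88 119 125 133 167 173 173 171 174 142 180 195 192 193 192 172 144]
246 [129 124 127 111  93  84  95 108 106 104 105  98 164 180 175 171 172 173 171 175 136 177 192 151  88 111 180 196]
248 [ 69  73  72  75  80  85  98 106 107 104 107 104  96 160 178 174 173 171 172 174 136 157 176 129  65 164 189 188]
250 [ 75  78  78  74  77  82  94 106 109 107 106 106 103 102  94 153 175 176 172 174 136 181 175 192 170 129 105  91]
252 [ 78  75  79  75  79  80  96 106 109 108 109 104 106 109 106 103  91 161 177 175 133 180 198 202 211 213 200 190]
254 [ 81  81  76  80  80  83  94 106 110 108 107 109 106 107 104 107 106  95 160 182 151 116 108 102  92  91  91  92]
256 [ 78  81  80  78  81  85  99 107 107 107 103 106 108 108 107 103 100 110 161 181 134  88  90 102 112  96  89  93]
258 [ 80  75  78  77  79  85 101 110 108 106 105 107 109 106 103  97 163 181 175 173 176 182 181 176 181 186 192 196]
260 [ 76  75  79  75  83  79 103 109 109 106 108 106 104 113 169 181 177 176 171 179 185 186 183 185 183 182 182 185]
225 [ 0.465 -0.103  0.141]
232 [ 0.464 -0.07   0.101]
238 [ 0.464 -0.053  0.072]
242 [ 0.464 -0.054  0.061]
246 [ 0.464 -0.003  0.015]
250 [ 0.463 -0.023  0.016]
254 [ 0.462 -0.04   0.014]
```

Emit:
step_arm([
  {"dx": 0, "dy": 0, "dz": 0.004, "roll": 0, "fingers": 1},
  {"dx": 0, "dy": 0, "dz": 0.008, "roll": 0, "fingers": 1},
  {"dx": 0, "dy": 0, "dz": 0.01, "roll": 0, "fingers": 1},
  {"dx": 0, "dy": 0, "dz": 0.01, "roll": 0, "fingers": 1},
])

```text
time: 36.95
tool_pos: [0.4634, -0.04, 0.0073]
tcp_rot: [-3.14, 0.082, 0.001]
wrist_force: [0.2, 0.1, 1.2]
width: -0.003
grip_force: 0.0
```

```bash
python3 st.py
python3 - <<'E'
from h import *
b,d=read_camera("side");P=read_state()["tool_pos"];c=int(proj("side",P)[0][0])
for r in range(236,258,2):print(r,np.round(depthz("side",d,(c,r)),3),b[r,c])
E
```

```text
F [0.2  0.06 1.15] T [ 0.01   0.028 -0.063] p [ 0.4634 -0.04    0.0073] t 36.95 rot [-3.14e+00  8.20e-02  1.00e-03]
236 [ 0.464 -0.07   0.089] [43 43 43]
238 [ 0.464 -0.051  0.071] [42 43 41]
240 [ 0.464 -0.052  0.066] [43 42 45]
242 [ 0.464 -0.053  0.061] [42 38 40]
244 [ 0.463 -0.049  0.052] [43 44 44]
246 [ 0.463 -0.052  0.047] [45 44 46]
248 [ 0.463 -0.017  0.018] [106 107 105]
250 [ 0.463 -0.026  0.017] [109 110 109]
252 [ 0.463 -0.033  0.016] [108 107 107]
254 [ 0.462 -0.041  0.015] [103 106 104]
256 [ 0.462 -0.054  0.017] [105 105 105]
```

The reported TCP is now below the bed top with no contact, which confirms the real tip is about 38 mm higher. Continuing down.

Emit:
step_arm([
  {"dx": 0, "dy": 0, "dz": 0.005, "roll": 0, "fingers": 1},
  {"dx": 0, "dy": 0, "dz": 0.01, "roll": 0, "fingers": 1},
  {"dx": 0, "dy": 0, "dz": 0.014, "roll": 0, "fingers": 1},
  {"dx": 0, "dy": 0, "dz": 0.018, "roll": 0, "fingers": 1},
  {"dx": 0, "dy": 0, "dz": 0.02, "roll": 0, "fingers": 1},
  {"dx": 0, "dy": 0, "dz": 0.02, "roll": 0, "fingers": 1},
])

```text
time: 37.75
tool_pos: [0.4635, -0.04, -0.0125]
tcp_rot: [-3.14, 0.082, 0.001]
wrist_force: [0.9, 0.1, -1.0]
width: 0.001
grip_force: 0.0
```

```bash
python3 st.py
python3 - <<'E'
from h import *
b,d=read_camera("side");P=read_state()["tool_pos"];c=int(proj("side",P)[0][0])
for r in range(246,260,1):print(r,np.round(depthz("side",d,(c,r)),3),b[r,c,0])
E
```

```text
F [ 0.86  0.08 -0.96] T [ 0.01  -0.029 -0.05 ] p [ 0.4635 -0.04   -0.0125] t 37.75 rot [-3.14e+00  8.20e-02  1.00e-03]
246 [ 0.463 -0.052  0.048] 47
247 [ 0.463 -0.051  0.044] 39
248 [ 0.463 -0.05   0.04 ] 44
249 [ 0.463 -0.054  0.04 ] 36
250 [ 0.463 -0.051  0.034] 43
251 [ 0.462 -0.053  0.033] 41
252 [ 0.462 -0.054  0.03 ] 39
253 [ 0.462 -0.047  0.022] 70
254 [ 0.462 -0.04   0.014] 105
255 [ 0.462 -0.049  0.018] 108
256 [ 0.462 -0.053  0.017] 108
257 [ 0.462 -0.051  0.013] 106
258 [ 0.462 -0.06   0.016] 105
259 [ 0.461 -0.065  0.016] 108
```

Emit:
step_arm([
  {"dx": 0, "dy": 0, "dz": 0.003, "roll": 0, "fingers": 1},
  {"dx": 0, "dy": 0, "dz": 0.005, "roll": 0, "fingers": 1},
  {"dx": 0, "dy": 0, "dz": 0.006, "roll": 0, "fingers": 1},
  {"dx": 0, "dy": 0, "dz": 0.006, "roll": 0, "fingers": 1},
])

```text
time: 38.3
tool_pos: [0.4639, -0.0401, -0.0164]
tcp_rot: [-3.14, 0.082, 0.001]
wrist_force: [-6.7, 1.9, 18.2]
width: -0.002
grip_force: 9.0
```

Emit:
step_arm([
  {"dx": 0.002, "dy": 0, "dz": 0, "roll": 0, "fingers": 1},
  {"dx": 0.004, "dy": 0, "dz": 0, "roll": 0, "fingers": 1},
  {"dx": 0.006, "dy": 0, "dz": 0, "roll": 0, "fingers": 1},
  {"dx": 0.007, "dy": 0, "dz": 0, "roll": 0, "fingers": 1},
  {"dx": 0.007, "dy": 0, "dz": 0, "roll": 0, "fingers": 1},
])

```text
time: 38.92
tool_pos: [0.4636, -0.0401, -0.0166]
tcp_rot: [-3.14, 0.081, 0.024]
wrist_force: [-26.7, -0.3, 41.4]
width: -0.004
grip_force: 20.9
```

```bash
python3 st.py
```

```text
F [-26.68  -0.31  41.37] T [ 0.099  4.388 -0.022] p [ 0.4636 -0.0401 -0.0166] t 38.925 rot [-3.14   0.081  0.024]
```

Emit:
step_arm([
  {"dx": -0.007, "dy": 0, "dz": -0.002, "roll": 0, "fingers": 1},
  {"dx": -0.007, "dy": 0, "dz": -0.006, "roll": 0, "fingers": 1},
  {"dx": -0.007, "dy": 0, "dz": -0.006, "roll": 0, "fingers": 1},
])

```text
time: 39.3
tool_pos: [0.4644, -0.0401, -0.012]
tcp_rot: [3.14, -0.082, 0.002]
wrist_force: [-0.3, 0.6, 0.2]
width: 0.001
grip_force: 0.0
```

```bash
python3 st.py
```

```text
F [-0.28  0.65  0.16] T [-0.    -0.033  0.003] p [ 0.4644 -0.0401 -0.012 ] t 39.3 rot [ 3.14e+00 -8.20e-02  2.00e-03]
```

The finger touched the bed at TCP z = −0.0165, so it is now 4.5 mm above the bed, level with the plate's edge. Advancing gently.

Emit:
step_arm([
  {"dx": 0.002, "dy": 0, "dz": 0, "roll": 0, "fingers": 1},
  {"dx": 0.004, "dy": 0, "dz": 0, "roll": 0, "fingers": 1},
  {"dx": 0.006, "dy": 0, "dz": 0, "roll": 0, "fingers": 1},
  {"dx": 0.006, "dy": 0, "dz": 0, "roll": 0, "fingers": 1},
])

```text
time: 39.8
tool_pos: [0.4699, -0.0404, -0.0124]
tcp_rot: [-3.141, 0.082, 0.0]
wrist_force: [0.4, -0.7, 0.1]
width: -0.002
grip_force: 0.0
```

```bash
python3 st.py
```

```text
F [ 0.4  -0.74  0.13] T [ 0.001  0.035 -0.004] p [ 0.4699 -0.0404 -0.0124] t 39.8 rot [-3.141  0.082  0.   ]
```

Emit:
step_arm([
  {"dx": 0.001, "dy": 0, "dz": 0, "roll": 0, "fingers": 1},
  {"dx": 0.002, "dy": 0, "dz": 0, "roll": 0, "fingers": 1},
  {"dx": 0.002, "dy": 0, "dz": 0, "roll": 0, "fingers": 1},
])

```text
time: 40.17
tool_pos: [0.4718, -0.0405, -0.0123]
tcp_rot: [3.141, -0.082, 0.0]
wrist_force: [0.2, 1.0, 0.5]
width: -0.003
grip_force: 0.0
```

```bash
python3 st.py
```

```text
F [0.16 1.02 0.47] T [ 0.011  0.012 -0.002] p [ 0.4718 -0.0405 -0.0123] t 40.175 rot [ 3.141 -0.082  0.   ]
```

Emit:
step_arm([
  {"dx": 0.0005, "dy": 0, "dz": 0, "roll": 0, "fingers": 1},
  {"dx": 0.001, "dy": 0, "dz": 0, "roll": 0, "fingers": 1},
  {"dx": 0.001, "dy": 0, "dz": 0, "roll": 0, "fingers": 1},
])

```text
time: 40.55
tool_pos: [0.4728, -0.0405, -0.0123]
tcp_rot: [-3.141, 0.082, -0.0]
wrist_force: [0.6, 0.2, -0.1]
width: 0.001
grip_force: 0.0
```

```bash
python3 st.py
```

```text
F [ 0.62  0.25 -0.12] T [-0.041 -0.001  0.006] p [ 0.4728 -0.0405 -0.0123] t 40.55 rot [-3.141  0.082 -0.   ]
```

Emit:
step_arm([
  {"dx": 0.001, "dy": 0, "dz": 0, "roll": 0, "fingers": 1},
  {"dx": 0.0015, "dy": 0, "dz": 0, "roll": 0, "fingers": 1},
  {"dx": 0.0015, "dy": 0, "dz": 0, "roll": 0, "fingers": 1},
])

```text
time: 40.92
tool_pos: [0.4743, -0.0406, -0.0123]
tcp_rot: [3.141, -0.082, 0.0]
wrist_force: [0.2, -0.4, 1.7]
width: -0.002
grip_force: 0.0
```

Emit:
step_arm([
  {"dx": 0.001, "dy": 0, "dz": 0, "roll": 0, "fingers": 1},
  {"dx": 0.001, "dy": 0, "dz": 0, "roll": 0, "fingers": 1},
  {"dx": 0.001, "dy": 0, "dz": 0, "roll": 0, "fingers": 1},
])

```text
time: 41.3
tool_pos: [0.4752, -0.0406, -0.0123]
tcp_rot: [-3.141, 0.082, 0.0]
wrist_force: [-0.2, -0.5, 0.8]
width: 0.0
grip_force: 0.0
```

```bash
python3 st.py
```

```text
F [-0.16 -0.55  0.78] T [ 0.042 -0.042 -0.104] p [ 0.4752 -0.0406 -0.0123] t 41.3 rot [-3.141  0.082  0.   ]
```

Emit:
step_arm([
  {"dx": 0.001, "dy": 0, "dz": 0, "roll": 0, "fingers": 1},
  {"dx": 0.001, "dy": 0, "dz": 0, "roll": 0, "fingers": 1},
  {"dx": 0.001, "dy": 0, "dz": 0, "roll": 0, "fingers": 1},
])

```text
time: 41.68
tool_pos: [0.4757, -0.0407, -0.0124]
tcp_rot: [-3.14, 0.082, 0.002]
wrist_force: [-1.5, -0.7, 1.1]
width: 0.003
grip_force: 1.1
```

Emit:
step_arm([
  {"dx": 0.001, "dy": 0, "dz": 0, "roll": 0, "fingers": 1},
  {"dx": 0.001, "dy": 0, "dz": 0, "roll": 0, "fingers": 1},
  {"dx": 0.001, "dy": 0, "dz": 0, "roll": 0, "fingers": 1},
])

```text
time: 42.05
tool_pos: [0.4757, -0.0407, -0.0127]
tcp_rot: [-3.14, 0.082, 0.005]
wrist_force: [-4.7, -0.7, 3.1]
width: 0.003
grip_force: 2.5
```

```bash
python3 st.py
```

```text
F [-4.7  -0.69  3.08] T [-0.056  0.793  0.022] p [ 0.4757 -0.0407 -0.0127] t 42.05 rot [-3.14   0.082  0.005]
```

Emit:
step_arm([
  {"dx": 0.001, "dy": 0, "dz": 0, "roll": 0, "fingers": 1},
  {"dx": 0.001, "dy": 0, "dz": 0, "roll": 0, "fingers": 1},
  {"dx": 0.001, "dy": 0, "dz": 0, "roll": 0, "fingers": 1},
])

```text
time: 42.42
tool_pos: [0.476, -0.0408, -0.0128]
tcp_rot: [3.14, -0.082, -0.007]
wrist_force: [-6.4, -0.6, 4.2]
width: 0.004
grip_force: 3.2
```

```bash
python3 st.py
```

```text
F [-6.37 -0.59  4.17] T [-0.146  1.037  0.007] p [ 0.476  -0.0408 -0.0128] t 42.425 rot [ 3.14  -0.082 -0.007]
```

The plate holds firm at 6.4 N, so it is on the right pin. Retreating.

Emit:
step_arm([
  {"dx": -0.004, "dy": 0, "dz": 0, "roll": 0, "fingers": 1},
  {"dx": -0.01, "dy": 0, "dz": 0, "roll": 0, "fingers": 1},
  {"dx": -0.016, "dy": 0, "dz": -0.01, "roll": 0, "fingers": 1},
  {"dx": -0.018, "dy": 0, "dz": -0.06, "roll": 0, "fingers": 1},
  {"dx": -0.018, "dy": 0, "dz": -0.12, "roll": 0, "fingers": 1},
  {"dx": -0.018, "dy": 0, "dz": -0.18, "roll": 0, "fingers": 1},
  {"dx": -0.018, "dy": 0.05, "dz": -0.22, "roll": 0, "fingers": 1},
  {"dx": -0.018, "dy": 0.11, "dz": -0.22, "roll": 0, "fingers": 1},
])

```text
time: 43.42
tool_pos: [0.4577, -0.1511, 0.2139]
tcp_rot: [3.137, -0.077, 0.017]
wrist_force: [0.5, -0.1, -1.0]
width: -0.001
grip_force: 0.0
```

Emit:
step_arm([
  {"dx": 0, "dy": 0.06, "dz": 0, "roll": 0, "fingers": 1},
  {"dx": 0, "dy": 0.12, "dz": 0, "roll": 0, "fingers": 1},
  {"dx": 0, "dy": 0.18, "dz": 0, "roll": 0, "fingers": 1},
  {"dx": 0, "dy": 0.2, "dz": 0, "roll": 0, "fingers": 1},
  {"dx": 0, "dy": 0.2, "dz": 0, "roll": 0, "fingers": 1},
  {"dx": 0, "dy": 0.2, "dz": 0, "roll": 0, "fingers": 1},
])

```text
time: 44.18
tool_pos: [0.4441, -0.348, 0.2077]
tcp_rot: [-3.14, 0.081, 0.0]
wrist_force: [-0.3, 0.8, -0.1]
width: -0.001
grip_force: 0.0
```

```bash
python3 st.py;python3 - <<'E'
from h import *
g=np.mean([cv2.cvtColor(read_camera("top")[0],cv2.COLOR_BGR2GRAY).astype(float) for _ in range(6)],0)
o=np.load("pics/g9.npy");np.set_printoptions(linewidth=200)
for n,c in(("L",slice(283,287)),("R",slice(321,325))): print(n,g[212:219,c].mean(1).astype(int),o[212:219,c].mean(1).astype(int))
print("S",g[241:244,258:265].mean(0).astype(int),o[241:244,258:265].mean(0).astype(int))
z=cv2.cvtColor(cv2.imread("pics/top0.png"),6).astype(float)
print("bystanders diff",[round(abs(g[a:b,c:d]-z[a:b,c:d]).mean(),1) for a,b,c,d in((228,270,135,185),(283,322,140,185),(180,212,145,185),(145,210,415,510))])
E
```

```text
F [-0.27  0.79 -0.07] T [-0.014 -0.002  0.026] p [ 0.4441 -0.348   0.2077] t 44.175 rot [-3.14   0.081  0.   ]
L [168 157  74 133 177 178 178] [172 160  75 134 182 182 182]
R [167 169 159  95  69 173 172] [171 173 163  97  73 168 175]
S [167 169 167 143 112 177 178] [171 173 171 147 115 181 181]
bystanders diff [np.float64(5.0), np.float64(6.0), np.float64(5.3), np.float64(4.9)]
```

The plate is essentially unmoved (R shows about 0.1 px towards the pin), all three locators have been checked by touch, and the bystanders are unchanged. Handing in.

```bash
python3 -c "
from workcell import finish_job
print(finish_job())"
```

```text
the job is handed in; nothing more can be done
None
```

The job is handed in at about 44 s with the plate flat against both pins and the end stop as far as touch and camera could tell and the bystanders unmoved, but no verdict came back, a finger briefly pressed the bed with about 41 N (the body limit is 40 N), and I viewed 11 pictures instead of 10.

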